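# Open the exposure unit, lock its lid stay and load the label plate

## Task

Load the thin label plate into the exposure unit. First raise the unit's lid to full height and press the black knuckle of the folding stay at its side away from you, past straight, until it locks and the lid stands open unaided. Then slide the plate to the front edge of the wooden riser until about a third of it overhangs towards you, take it from there and lay it flat, engraved face up, in the middle of the glass, its long sides running front to back; leave the lid up and locked, and do not disturb the bottles or the carton.

Things in the scene. Friction and masses are not known exactly. Their poses are not given: they have to be found in the camera images.
- unit: Grey exposure unit on the bench: a shallow metal tray, 230 mm front to back (its x), 300 mm wide (its y), rim 65 mm high, under a flip-top lid. Origin: centre of its underside, on the bench; x points from the front (handle, controls) to the hinge side, y to its left, z up. The hinge line is the back rim: x = +115 mm, z = 65 mm, along y. The folding stay is outside its right wall.
- bed (a point): Centre of the top face of the level glass bed inside the unit: 53 mm above the bench, 12 mm below the rim; the glass is 202 mm front to back and 272 mm wide. Axes as the unit's.
- lid (a joint): Lid angle: 0 shut, 1.14 (65 deg) at full height, when the stay is straight; 1.13 resting on the locked stay. The lid is a slab 230 x 300 x 22 mm, about 0.6 kg, lying on the rim when shut. Let go below 0.95 it sinks or falls shut; above 1.08 the stay's stiff middle pivot keeps it up for the moment, sagging by a degree or two, until the stay is pressed home.
- handle (a point): Middle of the round bar of the black bow handle on the lid's front edge: bar 12 mm thick, 100 mm long along the unit's y, centre 40 mm in front of the lid's front face, 270 mm from the hinge line and 11 mm above the lid's underside, so 76 mm above the bench when shut. It turns with the lid; axes as the unit's when shut.
- stay (a joint): Angle at the stay's middle pivot, from 0 folded (lid shut), 2.67 straight, 2.84 at its stop past straight, where the lid's weight keeps it locked (locked above 2.75). It unfolds by itself as the lid is raised: 2.0 at lid 1.05, 2.3 at 1.11. The stay is two flat steel strips: the lower, 98 mm, pivots on the unit at x = +25, z = 50 mm; the upper, 54 mm, on the lid.
- knuckle (a point): Centre of the black thumb roller on the stay's middle pivot, 24 mm across, 24 mm long, axis along the unit's y, 176 mm right of the unit's middle. Lid up, it is about 147 mm above the bench, at unit x = +20 to +40 mm, bulging to the front below the lid's slope. Pressing it along the unit's +x, away from the robot, with 5 to 8 N takes it past straight (x = +51 mm) to its stop (x = +56, z = 143 mm).
- plate: Aluminium label plate, 150 x 60 x 3 mm, about 0.09 kg, lying flat on the riser, engraved face up. Origin: centre of its underside; x along its length, from the end nearer the robot to the other; y across its width; z up.
- plate_front (a point): Middle of the plate's short end nearer the riser's front edge (75 mm along -x from the plate's centre), at half its thickness.
- riser: Low varnished plywood bench riser, 200 mm front to back (its x), 220 mm wide (its y), top 70 mm above the bench; smooth, so the plate slides easily on it under a fingertip pressed on top (about 15 N does). Origin: centre of its footprint on the bench; its front edge, facing the robot, is at x = -100 mm. The top board is 15 mm thick with open space under the front edge.
- bottle_near: Square filled glass bottle with black cap, 42 x 66 x 123 mm, standing on the bench near the robot. Leave alone. Origin: centre of its underside.
- bottle_right: The same kind of bottle, standing right of the riser. Leave alone. Origin: centre of its underside.
- carton: Small closed cardboard carton, 110 x 80 x 90 mm, left of the unit. Leave alone. Origin: centre of its underside.
Things that resemble listed ones, but are neither listed nor needed, are in the scene too. Of the things that look like the plate, the middle-sized one is meant.

How it is judged (in metres and radians):
On the way, in this order (a step that is already met when the one before it is completed fails the run):
1. the lid is up and its stay is pressed past straight and locked (value of joint lid above 1.1 rad and value of joint stay above 2.75 rad), for 0.3 s.
2. the plate lies flat on the riser with 35 to 72 mm of it overhanging the riser's front edge (x of plate_front in the frame of riser between -0.172 and -0.135 m and z of plate in the frame of riser between 0.067 and 0.073 m and angle between plate's own z axis and vertical below 0.06 rad), for 0.2 s.
At the end, for the whole second after the job is handed in: The lid stands open (above 1.10 rad) with the stay past straight (above 2.75 rad); the plate lies flat, face up, and at rest on the glass, its centre within 22 mm front-to-back and 30 mm sideways of the bed's centre and its long side within 8 degrees of the unit's front-to-back direction (all of step 1 and x of plate in the frame of bed between -0.022 and 0.022 m and y of plate in the frame of bed between -0.03 and 0.03 m and z of plate in the frame of bed between -0.004 and 0.004 m and angle between plate's own z axis and vertical below 0.06 rad and angle between the x axis of plate and the x axis of bed, either way round below 0.14 rad and linear speed of plate below 0.02 m/s); the robot touches nothing.
It fails at once if a bottle or the carton is shifted more than 20 mm or tipped (distance of any of bottle_near, bottle_right, carton from where it was at the start of the episode above 0.02 m or angle between any of bottle_near, bottle_right, carton's own z axis and vertical above 0.25 rad).
It fails at once if the plate falls to the bench (height (world z) of plate below 0.03 m).
It also fails if it takes over 72 s, if anything falls off the work surface, if the arm or the gripper's body presses on something with over 40 N, if the wrist force passes 120 N, or if a joint passes its speed limit or range.

## Robot

A 6-joint arm with a two-finger parallel gripper is mounted at the origin on the work surface. World frame = base frame: x ahead of the robot, y to its left, z up, the work surface at z = 0. Lengths are in mm, angles in rad, forces in N, time in s.
With the tool pointing down it reaches from about 350 to 850 mm from the base axis. Payload 8.1 kg.
Tool frame: the origin (TCP) lies at the very end of the fingers, on their centre line; the grasp point (between the pads) lies 19 mm behind it; z points along the fingers, y is the direction in which the jaws open and shut (so a half turn about z gives the same grasp; the last joint's range is limited). The gripper opens to 93 mm and grips with 3 to 60 N. Pads are 15 mm wide; open, the fingers measure 128 mm over their backs; the gripper's body (75 mm by 188 mm) begins 65 mm behind the grasp point.
Start: joints at [-1.2, 0.13, 1.488, -0, 1.523, -0.085], TCP at [264.128, -538.741, 218.635] pointing down, gripper open.
Joint ranges: [-2.96, 2.96], [-0.89, 2.26], [0.02, 2.5], [-1.34, 4.48], [0, 2.73], [-2.66, 2.66]. Speed limits (rad/s): [2.39, 2.39, 2.79, 3.14, 3.14, 3.14].

## Interface

Orientations are given as a unit quaternion [w, x, y, z].
In Python, from rig import monitor, optics, manip gives the robot as it stands. The module is installed in compiled form; this text tells all that it offers.
- The arm moves only by the tool apply_moves, never from a script. Its argument "plan" is text: rows parted by semicolons, each of 7 numbers parted by spaces: the shift along the tool's x, y, z in m, then the turn, a rotation vector about the tool's x, y, z in rad, then the closure in counts, from 0 (fully open) to 255 (shut). In form: dx dy dz ax ay az claw; .... A call has 1 to 5 rows; each row shifts and turns the commanded pose from where the row before left it, along the tool's axes as they then stand; what a row does not reach is not made up. A row lasts 1/12 s, in which the tool goes at most 41.7 mm and 7.16 degrees, less where a joint would pass 70% of its speed; a pose out of reach is approached as far as the arm can. A call with a gripper value outside its range is refused whole. The fingers move at their own pace and stop on an object; "grip_force" is the grip in N (left out, the last holds). Time passes only in rows, so rows that do not move let the fingers close. It gives the time, the measured TCP pose, the force and the opening at its end, in the units of the state.
- monitor.state(): the state, without advancing time (a new reading comes with each control period).
- optics.read_camera(name): name is "scene" or "top"; returns the picture (400x640x3 uint8, red, green, blue); there is no depth.
- optics.camera_model(name): a dict with "fx", "fy", "cx", "cy" (pixels), "R" (3x3) and "t" (3): a world point X has camera coordinates R X + t. Camera axes: x right, y down, z forward; pixel columns grow to the right and rows downward; lengths in mm; the calibration is good to about 2 mm. A picture is of the moment at which its call begins. camera_model takes no time and is no camera call.
- manip.finish_job(): hands the job in, once; it reports no verdict.
The state is a dict: "clock": time; "joint_pos": joint angles; "dq": joint speeds; "tau": joint torques, N m; "tool_pos": TCP position; "tcp_rot": TCP orientation; "contact_force": force on the tool from outside, world axes, zero at the start; "ft_torque": the same for the moment, N m; "opening": opening from 0.0 (shut) to 1.0 (fully open).
Only numpy, scipy, OpenCV 4.12 (cv2) and the standard library are available. Lean on these libraries where they do the work, as an engineer would, in place of code of your own. Each camera call takes 0.05 s, during which the arm holds its last target.

## Working session

There is one attempt and no reset: what is moved stays moved. The work goes in short steps, Python scripts to look and compute and a tool call to move; the robot and the scene stay as the last step left them, time stands still between calls to the robot, and variables do not carry over. Pictures are saved under pics/ and viewed, and the job is handed in when it is done.

Besides the shell and the picture viewer there is one more tool, called after ">>>" by a JSON object that holds its "method" and its "body", one argument or row to a line. apply_moves: Moves the arm, as the interface text tells. Its arguments: {"type":"object","properties":{"plan":{"type":"string"},"grip_force":{"type":"number"}},"required":["plan"]}

```bash
mkdir -p pics; python3 - <<'E'
from rig import monitor, optics
import cv2
for n in("scene","top"):
    cv2.imwrite(f"pics/{n}0.png",optics.read_camera(n)[:,:,::-1]); print(optics.camera_model(n))
print(monitor.state())
E
```

```text
{'fx': 403.86799890785363, 'fy': 403.86799890785363, 'cx': 325.5564723634235, 'cy': 193.56323696481775, 'R': array([[-0.0456942 ,  0.99883857, -0.01528249],
       [ 0.78130504,  0.02620139, -0.62359916],
       [-0.62247447, -0.04043515, -0.78159486]]), 't': array([  13.37320509, -343.3441362 , 1480.27856818])}
{'fx': 408.21779742322235, 'fy': 408.21779742322235, 'cx': 323.00942113961776, 'cy': 203.5055807147319, 'R': array([[ 0.0209024 , -0.99974644,  0.00837546],
       [-0.99842832, -0.02130909, -0.05183456],
       [ 0.05199989, -0.00727883, -0.99862056]]), 't': array([  -9.10581896,  501.9836669 , 1468.14678569])}
{'clock': 0.1, 'joint_pos': array([-1.20039276e+00,  1.31106374e-01,  1.48916533e+00, -1.67747103e-05,
        1.52298947e+00, -8.54218529e-02]), 'dq': array([-0.00094931, -0.00183419, -0.00377266, -0.00098987,  0.00120641,
       -0.00019269]), 'tau': array([ 4.34002832e-04, -5.61341143e+01, -4.93094838e+01,  7.69649469e-02,
        2.91739544e-02, -6.86059593e-05]), 'tool_pos': array([ 263.93920729, -538.25970711,  217.68273246]), 'tcp_rot': array([-8.24615784e-04,  9.74139697e-01,  2.25945025e-01, -1.26765158e-04]), 'contact_force': array([ 0.6140026 ,  0.29871458, -0.27715174]), 'ft_torque': array([-0.02337145,  0.0186586 ,  0.02548142]), 'opening': 0.9994012102180546}
```

View pics/scene0.png

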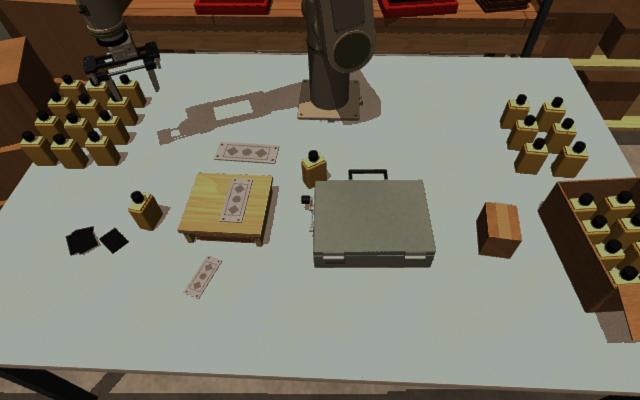

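View pics/top0.png

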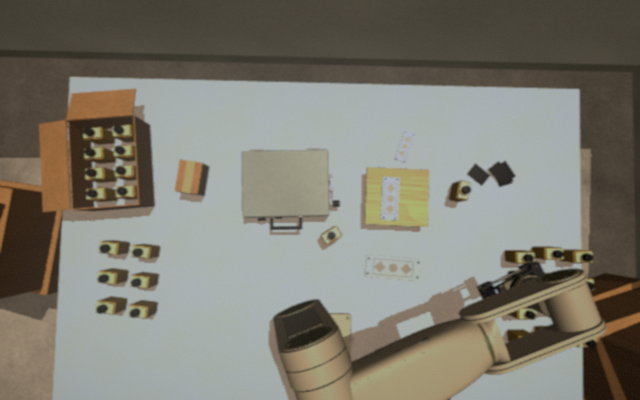

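The scene view shows the robot at the back, the unit at (372,222), the riser at (228,207) with a plate on it, bottle_near at (314,170) and the carton at (498,230). The top view shows the same layout. I'll enlarge both to read the corners.

```bash
python3 - <<'E'
import cv2
s=cv2.imread("pics/scene0.png");t=cv2.imread("pics/top0.png")
def c(im,x0,y0,w,h,k,n): cv2.imwrite(n,cv2.resize(im[y0:y0+h,x0:x0+w],None,fx=k,fy=k,interpolation=cv2.INTER_CUBIC))
c(t,225,135,130,110,6,"pics/c_t1.png")
c(t,345,120,140,100+20,5,"pics/c_t2.png")
c(s,280,140,160,140,5,"pics/c_s1.png")
c(s,120,130,170,120,4.7,"pics/c_s2.png")
E
```

```text
(no output)
```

View pics/c_t1.png

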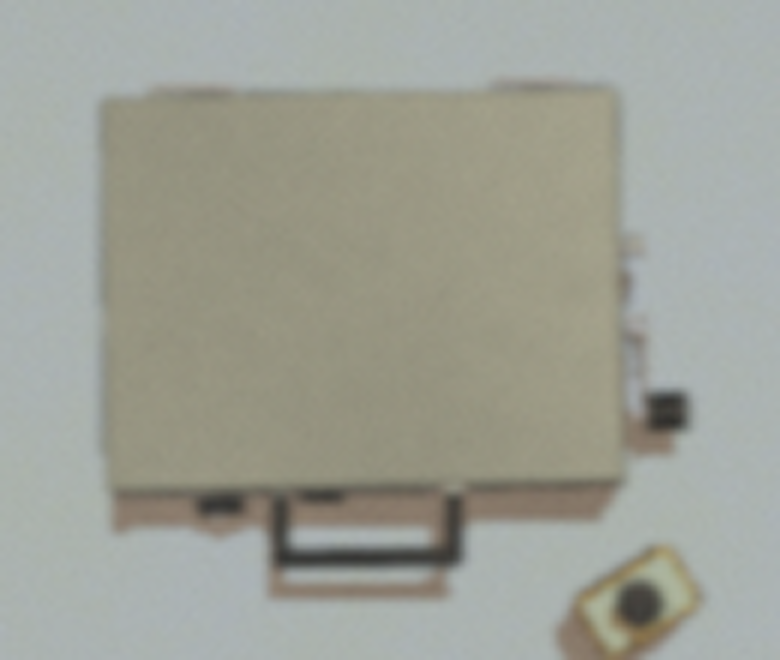

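View pics/c_t2.png

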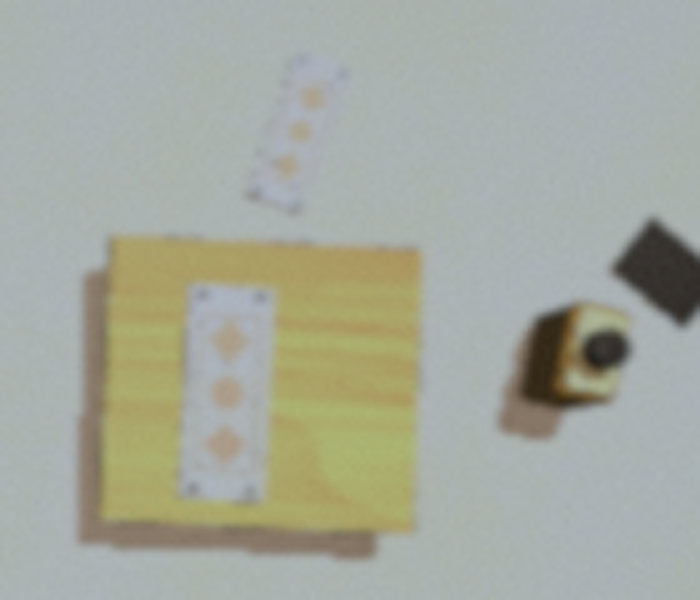

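View pics/c_s1.png

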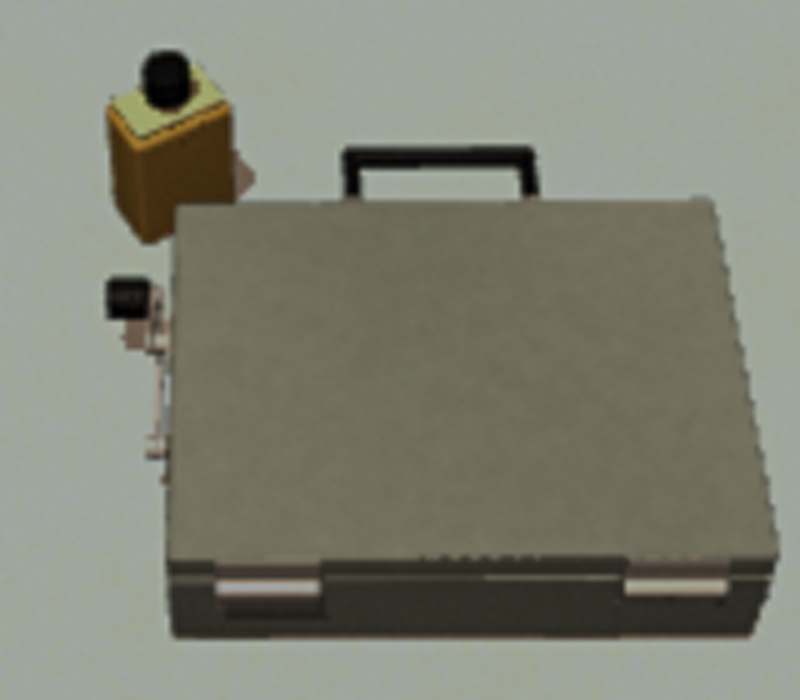

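View pics/c_s2.png

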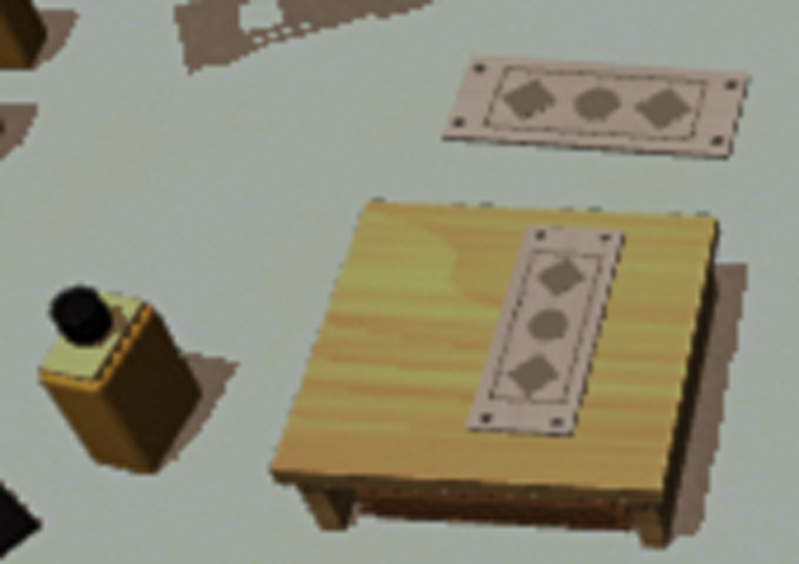

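```bash
cat >h.py <<'E'
import numpy as np, cv2
from rig import optics
CM={n:optics.camera_model(n) for n in("scene","top")}
def full(pts,x0,y0,k): return (np.array(pts,float)+.5)/k-.5+[x0,y0]
def ray(n,p):
    m=CM[n];d=np.array([(p[0]-m["cx"])/m["fx"],(p[1]-m["cy"])/m["fy"],1]);R=np.array(m["R"]);return -R.T@m["t"],R.T@d
def onz(n,p,z):
    o,d=ray(n,p);return o+d*(z-o[2])/d[2]
def proj(n,X):
    m=CM[n];c=np.array(m["R"])@np.array(X,float)+m["t"];return np.array([m["fx"]*c[0]/c[2]+m["cx"],m["fy"]*c[1]/c[2]+m["cy"]])
def tri(p1,p2):
    a,b=ray("scene",p1),ray("top",p2);A=np.zeros((3,3));v=np.zeros(3)
    for o,d in(a,b):
        d=d/np.linalg.norm(d);P=np.eye(3)-np.outer(d,d);A+=P;v+=P@o
    return np.linalg.solve(A,v)
E
python3 - <<'E'
from h import *
np.set_printoptions(precision=1,suppress=True)
# order: frontR frontL backL backR
def rep(nm,T,S,z):
    for n,P in(("top",T),("scene",S)):
        Q=np.array([onz(n,p,z)[:2] for p in P]);c=Q.mean(0)
        f=Q[2]+Q[3]-Q[0]-Q[1];l=Q[1]+Q[2]-Q[0]-Q[3]
        print(nm,n,c,"yaw",np.degrees([np.arctan2(f[1],f[0]),np.arctan2(-l[0],l[1])]),"dims",np.linalg.norm(f)/2,np.linalg.norm(l)/2)
A=(225,135,6);B=(345,120,5);C=(280,140,5);D=(120,130,4.7)
rep("lid",full([(622,480),(108,488),(103,97),(617,88)],*A),full([(176,207),(712,200),(777,556),(170,556)],*C),87)
rep("riser",full([(413,530),(103,520),(110,237),(420,250)],*B),full([(368,203),(716,215),(660,492),(273,472)],*D),70)
rep("plate",full([(265,500),(180,497),(190,286),(274,289)],*B),full([(527,228),(623,233),(573,434),(470,430)],*D),73)
print("handle",[onz("top",p,80) for p in full([(275,555),(460,555)],*A)],[onz("scene",p,80) for p in full([(345,156),(536,156)],*C)])
print("knuckle",tri(full([(128,298)],*C)[0],full([(667,410)],*A)[0]))
print("bneartop",tri(full([(167,70)],*C)[0],full([(638,603)],*A)[0]))
print("bneartop corners z~100",[onz("top",p,100) for p in full([(582,603),(662,548),(698,592),(612,655)],*A)])
print("brightcap",tri(full([(80,312)],*D)[0],full([(603,350)],*B)[0]))
print("carton",onz("top",(192,177),90))
E
```

```text
lid top [568.1 134.7] yaw [2.2 2.2] dims 226.28401771712424 295.65999407074696
lid scene [569.9 132.7] yaw [2.4 2.5] dims 225.17206384391292 296.1163855860203
riser top [ 529.7 -256. ] yaw [-0.8 -0.9] dims 197.45773079064196 217.23792582532292
riser scene [ 531.7 -257.6] yaw [-1.3 -1.1] dims 199.84282473907183 216.55439399903935
plate top [ 522.7 -231.5] yaw [-1.9 -0.8] dims 147.73230303507043 59.058183522022254
plate scene [ 525.2 -232.4] yaw [-1.5 -1.3] dims 148.50780328194836 58.72618998653458
handle [array([413.3, 181.7,  80. ]), array([415.5,  75.4,  80. ])] [array([417.5,  72.9,  80. ]), array([414.1, 181.8,  80. ])]
knuckle [503.2 -44.8  52.8]
bneartop [391.2 -27.9 119.9]
bneartop corners z~100 [array([389.9,   4.7, 100. ]), array([422., -40., 100.]), array([397.5, -60.9, 100. ]), array([360.9, -12.9, 100. ])]
brightcap [ 555.2 -482.1  114.5]
carton [579.8 454.8  90. ]
```

>>> {"method": "apply_moves", "body": {
  "plan": "0 0 0 0 0 -0.1155 173;0 0 0 0 0 -0.1155 173;0 0 0 0 0 -0.1155 173;0 0 0 0 0 -0.1155 173;0 0 0 0 0 -0.1155 173",
  "grip_force": 40
}}

```text
clock: 0.52
tool_pos: [264.0, -538.4, 218.0]
tcp_rot: [-0.001, 0.868, 0.496, 0.0]
contact_force: [0.6, -0.3, 0.8]
opening: 0.688
```

>>> {"method": "apply_moves", "body": {
  "plan": "0 0 0 0 0 -0.1155 173;0 0 0 0 0 -0.1155 173;0 0 0 0 0 -0.1155 173;0 0 0 0 0 -0.1155 173;0 0 0 0 0 -0.1155 173"
}}

```text
clock: 0.93
tool_pos: [264.0, -538.4, 218.0]
tcp_rot: [-0.001, 0.691, 0.723, 0.0]
contact_force: [0.3, 1.0, -0.0]
opening: 0.345
```

>>> {"method": "apply_moves", "body": {
  "plan": "0.033 0.009 0 0 0 0 173;0.033 0.009 0 0 0 0 173;0.033 0.009 0 0 0 0 173;0.033 0.009 0 0 0 0 173;0.033 0.009 0 0 0 0 173"
}}

```text
clock: 1.35
tool_pos: [302.4, -370.3, 218.0]
tcp_rot: [-0.0, 0.693, 0.721, 0.0]
contact_force: [0.5, 0.9, 0.3]
opening: 0.323
```

```bash
cat >> h.py <<'E'
from rig import monitor
from scipy.spatial.transform import Rotation as Rn
U=np.array([569.,133.7]);UY=np.radians(2.3)
def toU(p):
    d=np.array(p[:2])-U;c,s=np.cos(UY),np.sin(UY);return np.array([c*d[0]+s*d[1],-s*d[0]+c*d[1],p[2]])
def st():
    s=monitor.state();q=s["tcp_rot"];M=Rn.from_quat([q[1],q[2],q[3],q[0]]).as_matrix()
    np.set_printoptions(precision=3,suppress=True)
    print("t",s["clock"],"q",s["joint_pos"],"\npos",s["tool_pos"],"unit",toU(s["tool_pos"]),"\nR",M.tolist(),"F",s["contact_force"],"op",s["opening"])
    return s,M
E
python3 -c "
from h import *
st()"
```

```text
t 1.35 q [-0.993 -0.204  1.815  0.     1.531 -1.033] 
pos [ 302.368 -370.343  217.961] unit [-286.646 -492.937  217.961] 
R [[-0.03951056037820344, 0.9992190560433397, -0.0004400664243687365], [0.9992187509449951, 0.03951093570500619, 0.0008796133462836268], [0.0008963138537558138, -0.0004049686066627462, -0.9999995163108347]] F [0.497 0.909 0.324] op 0.3225933071829804
```

>>> {"method": "apply_moves", "body": {
  "plan": "0.033 0.009 0 0 0 0 173;0.033 0.009 0 0 0 0 173;0.033 0.009 0 0 0 0 173;0.033 0.009 0 0 0 0 173;0.033 0.009 0 0 0 0 173"
}}

```text
clock: 1.77
tool_pos: [340.6, -203.7, 218.2]
tcp_rot: [-0.0, 0.693, 0.721, 0.0]
contact_force: [0.3, 0.1, -0.2]
opening: 0.324
```

>>> {"method": "apply_moves", "body": {
  "plan": "0.033 0.009 0 0 0 0 173;0.033 0.009 0 0 0 0 173;0.033 0.009 0 0 0 0 173;0.033 0.009 0 0 0 0 173;0.033 0.009 0 0 0 0 173"
}}

```text
clock: 2.18
tool_pos: [379.0, -37.0, 218.5]
tcp_rot: [0.0, 0.693, 0.721, 0.0]
contact_force: [0.1, -0.2, -0.9]
opening: 0.324
```

>>> {"method": "apply_moves", "body": {
  "plan": "0.033 0.008 0.01 0 0 0 173;0.033 0.008 0.02 0 0 0 173;0.033 0.008 0.02 0 0 0 173;0.033 0.008 0.02 0 0 0 173;0.031 0.008 0.02 0 0 0 173"
}}

```text
clock: 2.6
tool_pos: [412.4, 127.7, 127.7]
tcp_rot: [0.0, 0.693, 0.721, 0.0]
contact_force: [0.9, -0.2, 0.8]
opening: 0.321
```

```bash
python3 -c "
from h import *
s,M=st()
for n in CM: cv2.imwrite(f'pics/{n}1.png',optics.read_camera(n)[100:300,200:400,::-1].repeat(3,0).repeat(3,1))
"
```

```text
t 2.6 q [ 0.181 -0.281  2.047  0.     1.376  0.141] 
pos [412.415 127.75  127.676] unit [-156.698    0.339  127.676] 
R [[-0.04048561077185588, 0.9991800276489665, 0.0004332064641709724], [0.999180111061264, 0.040485543690560545, 0.00016251670777446764], [0.00014484484933528446, 0.00043943087115769013, -0.999999892960234]] F [ 0.94  -0.237  0.815] op 0.3207330908808181
```

View pics/scene1.png

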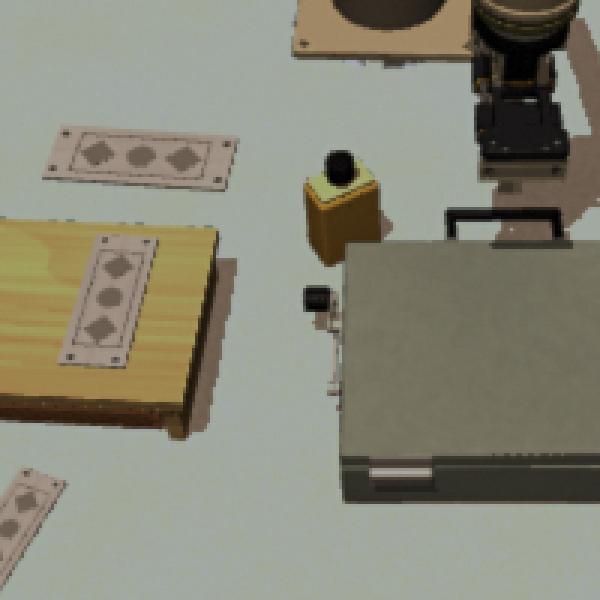

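The gripper sits centred over the handle, in the crop at about (523,175). Descending.

>>> {"method": "apply_moves", "body": {
  "plan": "0 0.0005 0.014 0 0 0 173;0 0 0.014 0 0 0 173;0 0 0.014 0 0 0 173;0 0 0.014 0 0 0 173;0 0 0.014 0 0 0 173"
}}

```text
clock: 3.12
tool_pos: [413.2, 125.2, 58.3]
tcp_rot: [0.0, 0.693, 0.721, 0.0]
contact_force: [1.4, -0.3, 0.4]
opening: 0.323
```

>>> {"method": "apply_moves", "body": {
  "plan": "0 0 0 0 0 0 230;0 0 0 0 0 0 255;0 0 0 0 0 0 255;0 0 0 0 0 0 255"
}}

```text
clock: 3.45
tool_pos: [413.1, 125.6, 59.6]
tcp_rot: [-0.0, 0.693, 0.721, -0.0]
contact_force: [-4.7, -1.5, 2.2]
opening: 0.117
```

```bash
python3 -c "
from h import *
s,M=st()
"
```

```text
t 3.45 q [ 0.176 -0.197  2.108 -0.     1.23   0.136] 
pos [413.085 125.55   59.625] unit [-156.116   -1.886   59.625] 
R [[-0.03979993834744423, 0.9992075705000485, -0.0004426770048516311], [0.9992076645730494, 0.03979989471010302, -0.00010695577319606427], [-8.925252010251485e-05, -0.0004465830893570972, -0.9999998962987607]] F [-4.683 -1.546  2.177] op 0.11660491438572211
```

```bash
python3 -c "
from h import *
R=np.hypot(270,11);p=np.arctan2(11,270)
th=np.linspace(0,1.12,16)+p
x=-R*np.cos(th);z=R*np.sin(th)
print(np.c_[np.diff(x),-np.diff(z)].round(1))
"
```

```text
[[  1.6 -20.1]
 [  3.1 -19.9]
 [  4.5 -19.7]
 [  6.  -19.3]
 [  7.4 -18.8]
 [  8.8 -18.2]
 [ 10.1 -17.4]
 [ 11.4 -16.6]
 [ 12.6 -15.7]
 [ 13.8 -14.8]
 [ 14.8 -13.7]
 [ 15.8 -12.5]
 [ 16.7 -11.3]
 [ 17.5 -10.1]
 [ 18.2  -8.7]]
```

>>> {"method": "apply_moves", "body": {
  "plan": "0 0.0016 -0.0201 0 0 0 255;0 0.0031 -0.0199 0 0 0 255;0 0.0045 -0.0197 0 0 0 255;0 0.006 -0.0193 0 0 0 255;0 0.0074 -0.0188 0 0 0 255"
}}

```text
clock: 3.87
tool_pos: [434.8, 126.4, 157.4]
tcp_rot: [-0.001, 0.693, 0.721, -0.001]
contact_force: [1.3, -0.4, -6.6]
opening: 0.115
```

>>> {"method": "apply_moves", "body": {
  "plan": "0 0.0088 -0.0182 0 0 0 255;0 0.0101 -0.0174 0 0 0 255;0 0.0114 -0.0166 0 0 0 255;0 0.0126 -0.0157 0 0 0 255;0 0.0138 -0.0148 0 0 0 255"
}}

```text
clock: 4.28
tool_pos: [489.6, 128.7, 241.1]
tcp_rot: [-0.002, 0.693, 0.721, -0.002]
contact_force: [-18.9, -2.5, 12.9]
opening: 0.114
```

>>> {"method": "apply_moves", "body": {
  "plan": "0 0.0148 -0.0137 0 0 0 255;0 0.0158 -0.0125 0 0 0 255;0 0.0167 -0.0113 0 0 0 255;0 0.0175 -0.0101 0 0 0 255;0 0.0182 -0.0087 0 0 0 255"
}}

```text
clock: 4.7
tool_pos: [575.1, 132.0, 299.6]
tcp_rot: [0.0, 0.693, 0.721, 0.0]
contact_force: [-13.3, -2.3, 13.5]
opening: 0.119
```

```bash
python3 -c "
from h import *
s,M=st()
for n in CM: cv2.imwrite(f'pics/{n}2.png',optics.read_camera(n)[100:300,220:420,::-1].repeat(3,0).repeat(3,1))
"
```

```text
t 4.7 q [ 0.139  0.083  1.392 -0.     1.665  0.099] 
pos [575.084 132.046 299.601] unit [  6.013  -1.897 299.601] 
R [[-0.04017846499612643, 0.9991921509070328, 0.0008582052972951326], [0.9991925154064053, 0.0401785274068438, -5.559890367551248e-05], [-9.003541320967928e-05, 0.0008552784311342759, -0.9999996301961466]] F [-13.349  -2.305  13.476] op 0.11918716993210965
```

View pics/scene2.png

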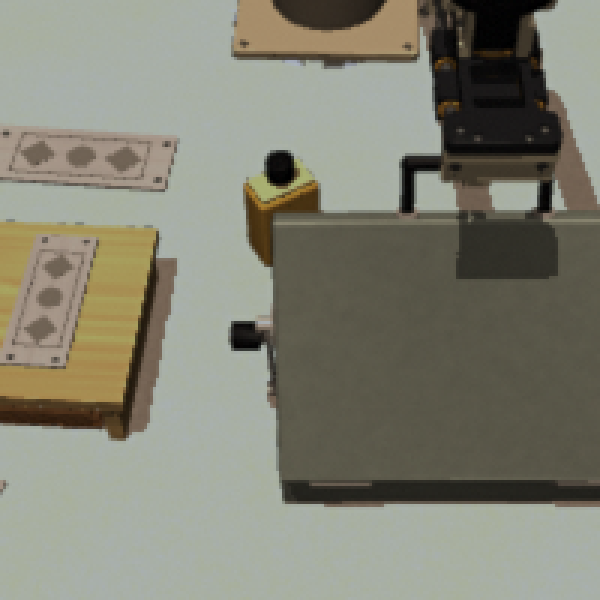

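View pics/top2.png

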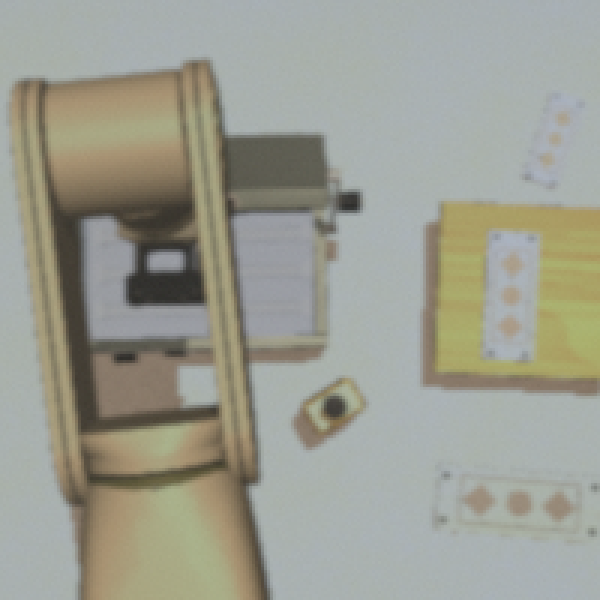

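```bash
python3 -c "
from h import *
st()
p=tri(full([(245,335)],220,100,3)[0],full([(349,201)],220,100,3)[0]);print(p,toU(p))
"
```

```text
t 4.8 q [ 0.138  0.085  1.389 -0.     1.663  0.099] 
pos [577.056 132.011 300.187] unit [  7.981  -2.011 300.187] 
R [[-0.03964323949835751, 0.9992057062376205, 0.004046008434758812], [0.9992138795042445, 0.039642138848702664, 0.00035189995397023844], [0.00019122801387808758, 0.0040567782387569504, -0.9999917529570773]] F [-8.349 -1.583 15.225] op 0.11522893042450374
[617.69  -39.669 152.705] [  41.694 -175.183  152.705]
```

```bash
cat > kin.py <<'E'
import numpy as np
from scipy.optimize import least_squares
D=[([-1.2004,.1311,1.4892,1.523],(263.9,-538.3,217.7)),([-.993,-.204,1.815,1.531],(302.4,-370.3,218.0)),([.181,-.281,2.047,1.376],(412.4,127.75,127.7)),([.176,-.197,2.108,1.230],(413.1,125.55,59.6)),([.138,.085,1.389,1.663],(577.0,132.0,300.2))]
def fk(q,v,L):
    e,a1,a2,a3,d4,hp=v;j1,j2,j3,j5=q
    t=j2+j3;s=t+j5
    r=a1+a2*np.sin(j2)+d4*np.sin(t)+a3*np.cos(t)+L*np.sin(s)
    z=hp+L+a2*np.cos(j2)+d4*np.cos(t)-a3*np.sin(t)+L*np.cos(s)
    return np.array([r*np.cos(j1)-e*np.sin(j1),r*np.sin(j1)+e*np.cos(j1),z])
def res(v): return np.r_[np.concatenate([fk(q,v,300)-p for q,p in D]),1e-3*(v[3]),1e-3*v[1]]
if __name__=="__main__":
    f=least_squares(res,[50,0,400,0,400,0]);print(f.x.round(1),np.abs(f.fun).max())
E
python3 kin.py
```

```text
[ 5.130e+01  3.000e-01  3.688e+02  6.260e+01  5.531e+02 -5.830e+01] 0.3128024148716264
```

>>> {"method": "apply_moves", "body": {
  "plan": "0 0 0 0 0 0 173;0 0 0 0 0 0 173;0 0 0 0 0 0 173;0 0 -0.015 0 0 0 173;0 0 -0.03 0 0 0 173"
}}

```text
clock: 5.22
tool_pos: [573.4, 131.9, 336.1]
tcp_rot: [-0.002, 0.693, 0.721, -0.003]
contact_force: [0.7, -0.2, -0.4]
opening: 0.32
```

```bash
python3 - <<'E'
from kin import *
v=least_squares(res,[50,0,400,0,400,0]).x
from scipy.optimize import least_squares as ls
for L in(250,320,390):
  for p in(45,50,55,60):
    out=[]
    for x in(-60,45):
        r=np.hypot(569+x+7,-41)-2; z=160
        vv=v.copy(); 
        f=ls(lambda q:[fk([0,*q],vv,L)[0]-r,fk([0,*q],vv,L)[2]-z,(sum(q)-np.pi/2-np.radians(p))*300],[0,2,.5],bounds=([-.89,.02,-1],[2.26,2.5,2.73]))
        out.append((f.x.round(2),round(f.cost,2)))
    print(L,p,out)
E
```

```text
250 45 [(array([-0.55,  2.31,  0.59]), np.float64(0.0)), (array([-0.19,  2.05,  0.5 ]), np.float64(0.0))]
250 50 [(array([-0.5 ,  2.26,  0.69]), np.float64(0.0)), (array([-0.16,  1.99,  0.61]), np.float64(0.0))]
250 55 [(array([-0.45,  2.2 ,  0.78]), np.float64(0.0)), (array([-0.12,  1.94,  0.72]), np.float64(0.0))]
250 60 [(array([-0.4 ,  2.14,  0.88]), np.float64(0.0)), (array([-0.08,  1.88,  0.83]), np.float64(0.0))]
320 45 [(array([-0.73,  2.46,  0.63]), np.float64(0.0)), (array([-0.32,  2.19,  0.48]), np.float64(0.0))]
320 50 [(array([-0.66,  2.39,  0.72]), np.float64(0.0)), (array([-0.28,  2.12,  0.6 ]), np.float64(0.0))]
320 55 [(array([-0.59,  2.31,  0.81]), np.float64(0.0)), (array([-0.23,  2.05,  0.71]), np.float64(0.0))]
320 60 [(array([-0.52,  2.24,  0.9 ]), np.float64(0.0)), (array([-0.17,  1.98,  0.82]), np.float64(0.0))]
390 45 [(array([-0.82,  2.5 ,  0.74]), np.float64(336.39)), (array([-0.46,  2.34,  0.48]), np.float64(0.0))]
390 50 [(array([-0.83,  2.5 ,  0.79]), np.float64(14.82)), (array([-0.41,  2.25,  0.59]), np.float64(0.0))]
390 55 [(array([-0.75,  2.43,  0.85]), np.float64(0.0)), (array([-0.34,  2.17,  0.71]), np.float64(0.0))]
390 60 [(array([-0.64,  2.34,  0.93]), np.float64(0.0)), (array([-0.27,  2.08,  0.81]), np.float64(0.0))]
```

>>> {"method": "apply_moves", "body": {
  "plan": "0 -0.015 -0.025 0 0 0 173;0 -0.02 -0.02 0 0 0 210;0 -0.02 -0.01 0 0 0 255;0 -0.02 0 0 0 0 255"
}}

```text
clock: 5.55
tool_pos: [500.3, 129.3, 398.8]
tcp_rot: [0.001, 0.693, 0.721, 0.002]
contact_force: [0.2, 0.3, 1.3]
opening: 0.159
```

```bash
cat >> h.py <<'E'
def uR(a,yawdir=1):
    # unit-frame: tool x=unit x, y=-unit y, z=down, then pitched forward by a about tool y ; world matrix
    B=np.array([[1,0,0],[0,-1,0],[0,0,-1.]])
    return Rn.from_euler('z',UY)*Rn.from_matrix(B)*Rn.from_rotvec([0,a,0])
def fromU(p):
    c,s=np.cos(UY),np.sin(UY);return np.array([U[0]+c*p[0]-s*p[1],U[1]+s*p[0]+c*p[1],p[2]])
def plan(ways,claw):
    "ways: list of (pos_world, Rotation, nrows)"
    s=monitor.state();q=s["tcp_rot"];R=Rn.from_quat([q[1],q[2],q[3],q[0]]);p=np.array(s["tool_pos"])
    i=0
    for P,T,n in ways:
        w=(R.inv()*T).as_rotvec();P=np.array(P,float)
        print("-- step mm",np.linalg.norm(P-p)/n,"deg",np.degrees(np.linalg.norm(w))/n)
        for k in range(n):
            d=(P-p)/(n-k); 
            row=np.r_[(R.inv().apply(d)/1000).round(4),(w/n).round(4)]
            print(' '.join('%g'%(x+0) for x in row),claw,end=';\n' if (i:=i+1)%5==0 else ';')
            p=p+R.apply(row[:3]*1000);R=R*Rn.from_rotvec(row[3:])
        R=R
    print()
E
python3 -c "
from h import *
plan([(fromU([-60,-120,330]),uR(0),14),(fromU([-40,-182,200]),uR(.75),8)],255)"
```

```text
-- step mm 9.799141068731064 deg 6.427993847263764
-0.0085 0.0006 0.0049 0.0002 -0.0003 0.1122 255;-0.0083 0.0016 0.0049 0.0002 -0.0003 0.1122 255;-0.0081 0.0025 0.0049 0.0002 -0.0003 0.1122 255;-0.0078 0.0034 0.0049 0.0002 -0.0003 0.1122 255;-0.0074 0.0042 0.0049 0.0002 -0.0003 0.1122 255;
-0.0068 0.005 0.0049 0.0002 -0.0003 0.1122 255;-0.0062 0.0057 0.0049 0.0002 -0.0003 0.1122 255;-0.0055 0.0064 0.0049 0.0002 -0.0003 0.1122 255;-0.0048 0.007 0.0049 0.0002 -0.0003 0.1122 255;-0.004 0.0075 0.0049 0.0002 -0.0003 0.1122 255;
-0.0031 0.0079 0.005 0.0002 -0.0003 0.1122 255;-0.0022 0.0082 0.0049 0.0002 -0.0003 0.1122 255;-0.0013 0.0084 0.005 0.0002 -0.0003 0.1122 255;-0.0003 0.0084 0.0049 0.0002 -0.0003 0.1122 255;-- step mm 18.181885327856744 deg 5.368228607054118
0.0025 0.0077 0.0163 0 0.0937 0 255;
0.001 0.0078 0.0164 0 0.0937 0 255;-0.0006 0.0077 0.0164 0 0.0937 0 255;-0.0021 0.0078 0.0163 0 0.0937 0 255;-0.0036 0.0077 0.016 0 0.0937 0 255;-0.0051 0.0078 0.0156 0 0.0937 0 255;
-0.0066 0.0077 0.0151 0 0.0937 0 255;-0.008 0.0078 0.0145 0 0.0937 0 255;
```

>>> {"method": "apply_moves", "body": {
  "plan": "-0.0085 0.0006 0.005 0 0 0.1122 255;-0.0083 0.0016 0.005 0 0 0.1122 255;-0.0081 0.0025 0.005 0 0 0.1122 255;-0.0078 0.0034 0.005 0 0 0.1122 255;-0.0074 0.0042 0.005 0 0 0.1122 255"
}}

```text
clock: 5.97
tool_pos: [504.9, 86.7, 370.2]
tcp_rot: [0.0, 0.867, 0.499, 0.0]
contact_force: [0.3, 0.9, 0.1]
opening: 0.007
```

>>> {"method": "apply_moves", "body": {
  "plan": "-0.0068 0.005 0.005 0 0 0.1122 255;-0.0062 0.0057 0.005 0 0 0.1122 255;-0.0055 0.0064 0.005 0 0 0.1122 255;-0.0048 0.007 0.005 0 0 0.1122 255;-0.004 0.0075 0.005 0 0 0.1122 255"
}}

```text
clock: 6.38
tool_pos: [509.7, 44.6, 345.1]
tcp_rot: [0.0, 0.971, 0.239, 0.0]
contact_force: [-0.3, -0.2, -0.0]
opening: 0.007
```

>>> {"method": "apply_moves", "body": {
  "plan": "-0.0031 0.0079 0.005 0 0 0.1122 255;-0.0022 0.0082 0.005 0 0 0.1122 255;-0.0013 0.0084 0.005 0 0 0.1122 255;-0.0003 0.0084 0.005 0 0 0.1122 255;0.0025 0.0077 0.0163 0 0.0937 0 255"
}}

```text
clock: 6.8
tool_pos: [518.0, 3.1, 308.1]
tcp_rot: [-0.001, 0.999, 0.016, 0.045]
contact_force: [0.1, 0.6, 0.1]
opening: 0.004
```

>>> {"method": "apply_moves", "body": {
  "plan": "0.001 0.0078 0.0164 0 0.0937 0 255;-0.0006 0.0077 0.0164 0 0.0937 0 255;-0.0021 0.0078 0.0163 0 0.0937 0 255;-0.0036 0.0077 0.016 0 0.0937 0 255;-0.0051 0.0078 0.0156 0 0.0937 0 255"
}}

```text
clock: 7.22
tool_pos: [530.9, -34.9, 228.0]
tcp_rot: [-0.005, 0.96, 0.019, 0.28]
contact_force: [-0.9, -0.4, 0.1]
opening: 0.01
```

>>> {"method": "apply_moves", "body": {
  "plan": "-0.0066 0.0077 0.0151 0 0.0937 0 255;-0.008 0.0078 0.0145 0 0.0937 0 255;0 0 0 0 0 0 255"
}}

```text
clock: 7.47
tool_pos: [528.1, -47.9, 178.0]
tcp_rot: [-0.011, 0.933, 0.017, 0.359]
contact_force: [-2.5, 1.5, -4.8]
opening: 0.003
```

```bash
python3 -c "
from h import *
s,M=st()
for n in CM: cv2.imwrite(f'pics/{n}3.png',optics.read_camera(n)[100:300,220:420,::-1].repeat(3,0).repeat(3,1))
"
```

```text
t 7.4667 q [-0.397 -0.812  2.478  0.399  0.833  0.966] 
pos [528.094 -47.892 177.979] unit [ -48.16  -179.804  177.979] 
R [[0.7421912425936024, 0.0388950639612512, 0.669058542593109], [0.023708701327686984, -0.9992133987311826, 0.03178806816139292], [0.669768659238934, -0.0077303166512767765, -0.7425295854750515]] F [-2.468  1.542 -4.776] op 0.0027139369899996583
```

View pics/scene3.png

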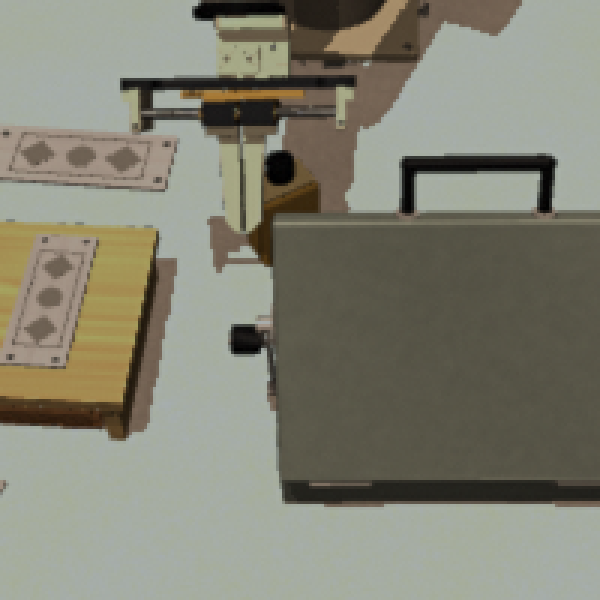

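View pics/top3.png

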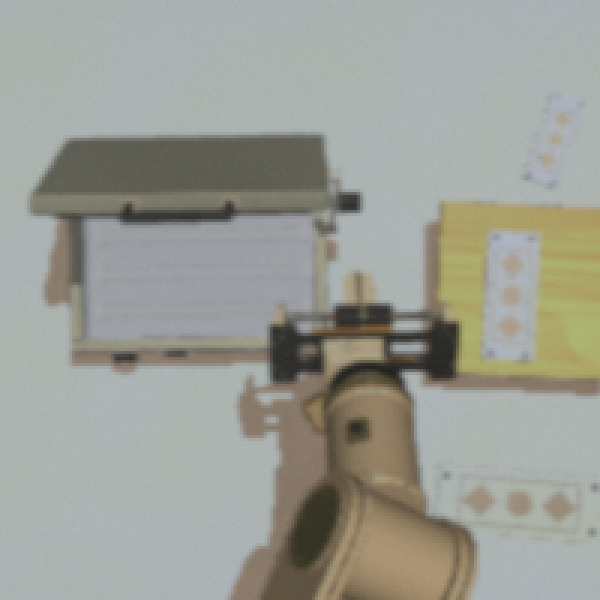

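The fingertip, in the scene crop at (242,230), is in front of the knuckle at (245,339) and in line with it. The lid is still standing and bottle_near is clear. Next I approach and press.

```bash
python3 -c "
from h import *
s,M=st();R=Rn.from_matrix(M)
plan([(fromU([5,-181,155]),R,5),(fromU([25,-181,153]),R,2),(fromU([50,-181,152]),R,5)],255)"
```

```text
t 7.5667 q [-0.393 -0.807  2.453  0.392  0.838  0.976] 
pos [534.522 -49.891 193.009] unit [ -41.818 -182.06   193.009] 
R [[0.7347274158809091, 0.03790167675258107, 0.6773028032219451], [0.02663135056938486, -0.9992798117171003, 0.02703015097048062], [0.6778395057237462, -0.0018223045791813629, -0.735207646645632]] F [-0.465 -0.725  1.865] op 0.004143395812768153
-- step mm 12.062838296057505 deg 1.272842923084972e-15
0.0017 -0.0002 0.0119 0 0 0 255;0.0017 -0.0002 0.0119 0 0 0 255;0.0018 -0.0002 0.012 0 0 0 255;0.0017 -0.0002 0.0119 0 0 0 255;0.0018 -0.0003 0.012 0 0 0 255;
-- step mm 10.027109048530011 deg 3.18210730771243e-15
0.0067 0 0.0075 0 0 0 255;0.0066 0 0.0075 0 0 0 255;-- step mm 5.005376150712462 deg 1.272842923084972e-15
0.0035 0 0.0035 0 0 0 255;0.0036 0 0.0035 0 0 0 255;0.0035 0 0.0036 0 0 0 255;
0.0036 0 0.0035 0 0 0 255;0.0035 -0.0001 0.0036 0 0 0 255;
```

>>> {"method": "apply_moves", "body": {
  "plan": "0.0017 -0.0002 0.0119 0 0 0 255;0.0017 -0.0002 0.0119 0 0 0 255;0.0018 0 0.012 0 0 0 255;0.0017 0 0.0119 0 0 0 255;0 0 0 0 0 0 255"
}}

```text
clock: 7.98
tool_pos: [577.8, -47.9, 170.2]
tcp_rot: [-0.007, 0.93, 0.02, 0.368]
contact_force: [-0.8, -0.2, -0.4]
opening: 0.004
```

```bash
python3 -c "
from h import *
s,M=st();R=Rn.from_matrix(M)
plan([(fromU([25,-181,153]),R,4),(fromU([50,-181,152]),R,5)],255)"
```

```text
t 7.9833 q [-0.338 -0.593  2.38   0.412  0.681  0.959] 
pos [577.819 -47.886 170.236] unit [   1.524 -181.793  170.236] 
R [[0.7288835698026469, 0.04162570106427258, 0.6833710870988454], [0.03154672650457908, -0.9991317875563518, 0.027211672886736968], [0.6839104807784389, 0.001723979511857425, -0.7295638986244094]] F [-0.817 -0.165 -0.365] op 0.004346619584873566
-- step mm 7.283536496587077 deg 1.5904714545366597e-15
0.0013 -0.0002 0.0072 0 0 0 255;0.0013 -0.0002 0.0071 0 0 0 255;0.0014 -0.0002 0.0072 0 0 0 255;0.0013 -0.0002 0.0071 0 0 0 255;-- step mm 5.013973970213895 deg 1.2723771636293278e-15
0.0035 0 0.0036 0 0 0 255;
0.0035 0 0.0036 0 0 0 255;0.0035 0 0.0036 0 0 0 255;0.0035 0 0.0035 0 0 0 255;0.0036 0 0.0036 0 0 0 255;
```

>>> {"method": "apply_moves", "body": {
  "plan": "0.0013 0 0.0072 0 0 0 255;0.0013 0 0.0072 0 0 0 255;0.0013 0 0.0072 0 0 0 255;0.0013 0 0.0072 0 0 0 255;0 0 0 0 0 0 255"
}}

```text
clock: 8.4
tool_pos: [600.1, -46.9, 151.7]
tcp_rot: [-0.007, 0.93, 0.019, 0.367]
contact_force: [-0.3, 0.1, 0.8]
opening: 0.005
```

```bash
python3 -c "
from h import *
s,M=st();R=Rn.from_matrix(M)
plan([(fromU([50,-181,152]),R,5)],255)"
```

```text
t 8.4 q [-0.314 -0.474  2.339  0.433  0.6    0.941] 
pos [600.146 -46.895 151.654] unit [  23.873 -181.7    151.654] 
R [[0.7292298760194224, 0.04136734022083119, 0.6830172260519877], [0.030961837190784405, -0.9991433718630175, 0.027457004570261342], [0.6835679575276107, 0.0011250001128864408, -0.7298860060422289]] F [-0.3    0.141  0.839] op 0.0048952787921538185
-- step mm 5.227757993394351 deg 8.945310041616141e-17
0.0039 -0.0001 0.0035 0 0 0 255;0.0039 -0.0001 0.0035 0 0 0 255;0.0038 -0.0002 0.0035 0 0 0 255;0.0039 -0.0001 0.0036 0 0 0 255;0.0038 -0.0002 0.0035 0 0 0 255;
```

>>> {"method": "apply_moves", "body": {
  "plan": "0.0037 0 0.0035 0 0 0 255;0.0037 0 0.0035 0 0 0 255;0.0037 0 0.0035 0 0 0 255;0 0 0 0 0 0 255"
}}

```text
clock: 8.73
tool_pos: [613.9, -46.3, 149.3]
tcp_rot: [-0.007, 0.93, 0.019, 0.367]
contact_force: [-1.0, 0.4, 2.6]
opening: 0.008
```

```bash
python3 -c "
from h import *
s,M=st();R=Rn.from_matrix(M)
for n in CM: cv2.imwrite(f'pics/{n}4.png',optics.read_camera(n)[140:240,260:370,::-1].repeat(6,0).repeat(6,1))
"
```

```text
t 8.7333 q [-0.3   -0.418  2.304  0.431  0.575  0.949] 
pos [613.942 -46.336 149.26 ] unit [  37.681 -181.695  149.26 ] 
R [[0.7299540332104553, 0.04024537287605347, 0.6823103541364859], [0.029682490384962568, -0.9991897419507858, 0.027181047530744643], [0.6828514180730212, 0.0004117552542645033, -0.730557164972923]] F [-1.045  0.35   2.57 ] op 0.008007444910742666
```

View pics/scene4.png

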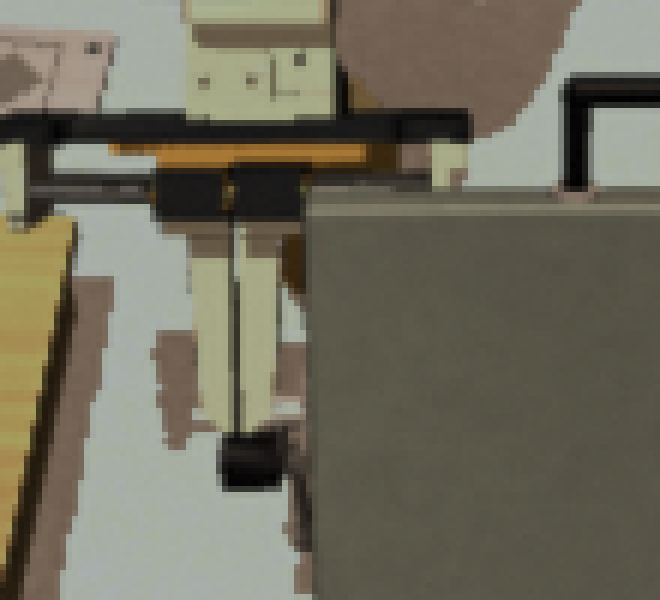

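View pics/top4.png

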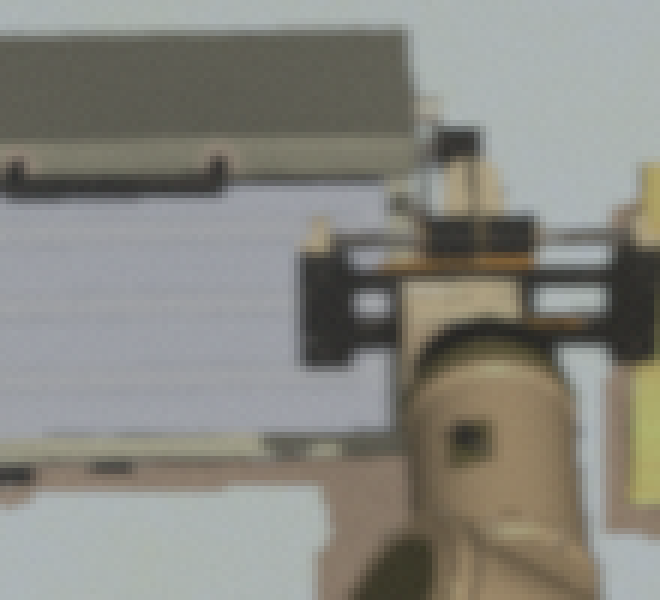

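The fingertip is against the knuckle, scene crop (251,462), and the knuckle has started to move. Pressing on.

>>> {"method": "apply_moves", "body": {
  "plan": "0.0037 0 0.0035 0 0 0 255;0.0037 0 0.0035 0 0 0 255;0 0 0 0 0 0 255"
}}

```text
clock: 9.08
tool_pos: [621.6, -46.2, 146.8]
tcp_rot: [-0.007, 0.931, 0.019, 0.364]
contact_force: [-53.9, -3.6, 31.3]
opening: 0.008
```

```bash
python3 -c "
from h import *
s,M=st()
cv2.imwrite(f'pics/s5.png',optics.read_camera('scene')[140:240,260:370,::-1].repeat(6,0).repeat(6,1))
cv2.imwrite(f'pics/t5.png',optics.read_camera('top')[140:240,260:370,::-1].repeat(6,0).repeat(6,1))
"
```

```text
t 9.0833 q [-0.292 -0.382  2.281  0.426  0.566  0.955] 
pos [621.628 -46.198 146.833] unit [  45.366 -181.865  146.833] 
R [[0.7336411926009478, 0.04111865513012458, 0.678291866912282], [0.030597496665082755, -0.9991540921132367, 0.027475323677870603], [0.6788478428314325, 0.0005970039056712589, -0.7342787276432889]] F [-53.943  -3.592  31.263] op 0.007626182172856217
```

View pics/s5.png

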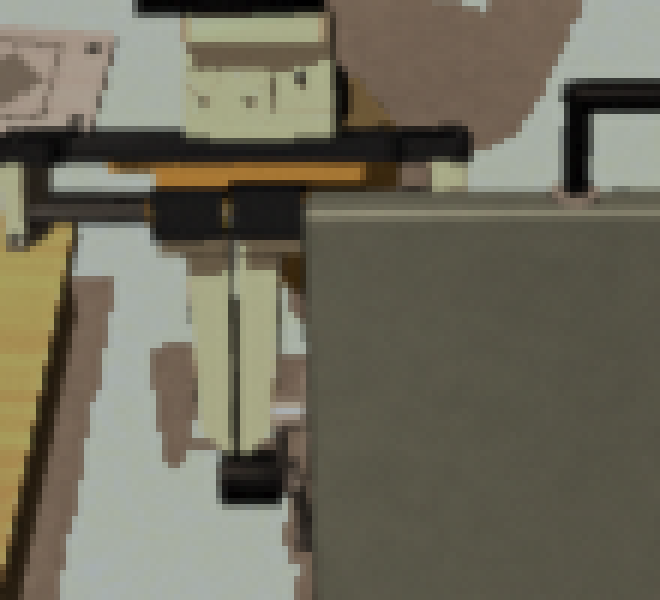

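View pics/t5.png

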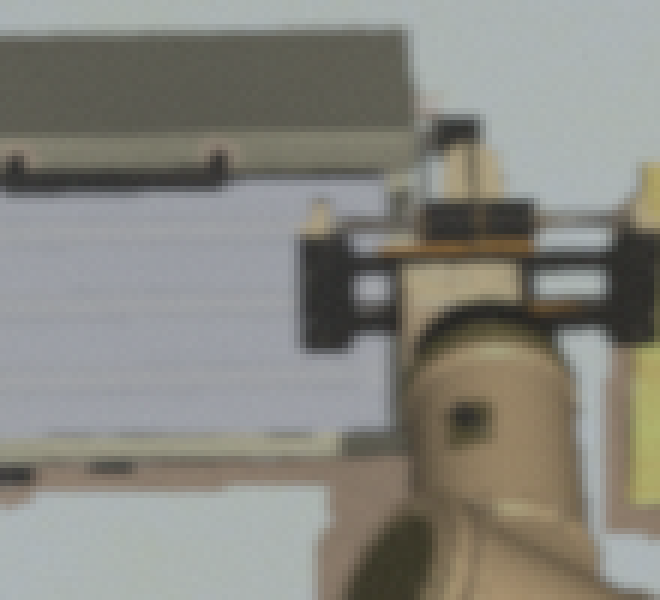

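The force rose to 54 N along x, so the stay is at its stop. Backing off to check it.

>>> {"method": "apply_moves", "body": {
  "plan": "-0.0037 0 -0.0035 0 0 0 255;-0.011 0 -0.011 0 0 0 255;-0.015 0 -0.015 0 0 0 255;-0.005 0 -0.025 0 0 0 255;-0.005 0 -0.025 0 0 0 255"
}}

```text
clock: 9.6
tool_pos: [537.6, -48.9, 176.3]
tcp_rot: [-0.008, 0.931, 0.018, 0.364]
contact_force: [0.1, 0.5, 0.8]
opening: 0.006
```

```bash
python3 -c "
from h import *
s,M=st()
cv2.imwrite(f'pics/s6.png',optics.read_camera('scene')[140:260,260:370,::-1].repeat(5,0).repeat(5,1))
cv2.imwrite(f'pics/t6.png',optics.read_camera('top')[140:240,260:370,::-1].repeat(6,0).repeat(6,1))
"
```

```text
t 9.6 q [-0.387 -0.776  2.468  0.406  0.794  0.956] 
pos [537.622 -48.875 176.349] unit [ -38.68  -181.169  176.349] 
R [[0.7341474898051906, 0.03995265643895246, 0.6778135794274179], [0.02838437480090221, -0.9992005519775954, 0.0281528718753618], [0.6783964847195919, -0.0014290455344950857, -0.7346946082209674]] F [0.109 0.484 0.804] op 0.0058912628605329136
```

View pics/s6.png

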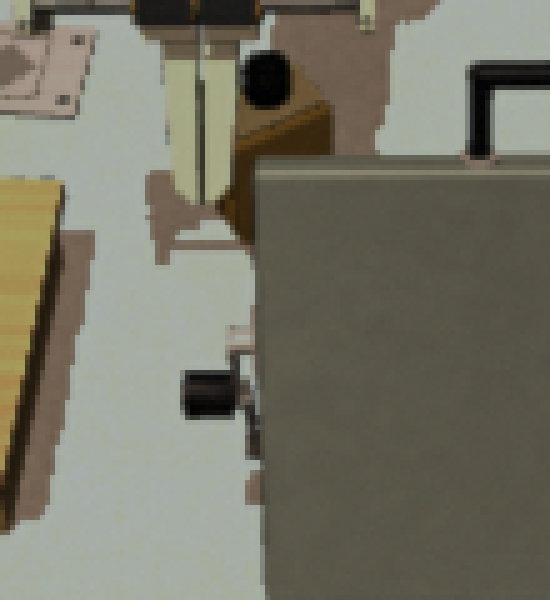

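View pics/t6.png

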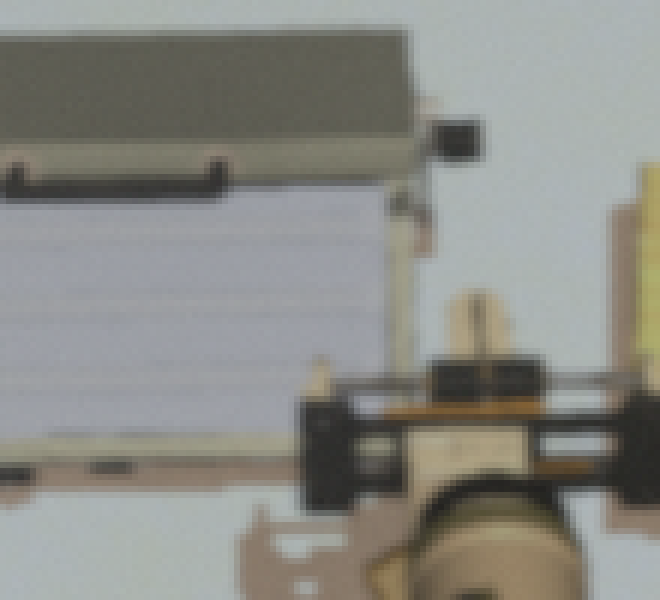

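```bash
python3 -c "
from h import *
p=tri(full([(209,395)],260,140,5)[0],full([(458,140)],260,140,6)[0]);print(p,toU(p))
for x,z in((42,148),(51,145),(56,143)): print(x,[proj(n,fromU([x,-176,z])) for n in CM])
print(full([(209,395)],260,140,5)[0],full([(458,140)],260,140,6)[0])
"
```

```text
[631.73416683 -39.27151389 142.13985352] [  55.74197097 -175.34980176  142.13985352]
42 [array([301.87463044, 212.56158256]), array([336.7439333 , 166.72585814])]
51 [array([301.79375262, 216.30194819]), array([336.64921384, 164.16171455])]
56 [array([301.75704366, 218.47007591]), array([336.59263227, 162.75801697])]
[301.4 218.6] [335.91666667 162.91666667]
```

The knuckle triangulates to unit x = 55.7, z = 142 mm, which is the stop position, so the stay is locked. Next comes the plate slide: I move over the plate with the tool vertical and the jaws shut.

```bash
cat >> h.py <<'E'
def wR(yaw,a):
    B=np.array([[1,0,0],[0,-1,0],[0,0,-1.]])
    return Rn.from_euler('z',np.radians(yaw))*Rn.from_matrix(B)*Rn.from_rotvec([0,a,0])
E
python3 -c "
from h import *
s,M=st();R=Rn.from_matrix(M)
plan([([530,-200,190],R,5),([540,-232,110],wR(-1.2,0),7)],255)"
```

```text
t 9.7 q [-0.388 -0.785  2.465  0.407  0.794  0.956] 
pos [539.831 -50.244 183.261] unit [ -36.528 -182.625  183.261] 
R [[0.7264432951399604, 0.0389644185579819, 0.6861209172096673], [0.03062564756135494, -0.9992349985054341, 0.024320515481654016], [0.6865436684273217, 0.003345421988941692, -0.7270808754836506]] F [ 0.358 -0.375  1.203] op 0.005327690968795267
-- step mm 30.045970816407106 deg 1.2739290707905863e-15
-0.0014 0.0299 -0.0031 0 0 0 255;-0.0014 0.0298 -0.003 0 0 0 255;-0.0014 0.0299 -0.0031 0 0 0 255;-0.0015 0.0298 -0.003 0 0 0 255;-0.0014 0.0299 -0.0031 0 0 0 255;
-- step mm 12.392112754263161 deg 6.213247735751935
-0.0069 0.0046 0.0092 -0.0028 -0.1081 0.0083 255;-0.0059 0.0046 0.0099 -0.0028 -0.1081 0.0083 255;-0.0047 0.0046 0.0105 -0.0028 -0.1081 0.0083 255;-0.0036 0.0046 0.0109 -0.0028 -0.1081 0.0083 255;-0.0023 0.0046 0.0113 -0.0028 -0.1081 0.0083 255;
-0.001 0.0046 0.0114 -0.0028 -0.1081 0.0083 255;0.0002 0.0047 0.0115 -0.0028 -0.1081 0.0083 255;
```

>>> {"method": "apply_moves", "body": {
  "plan": "-0.0014 0.03 -0.003 0 0 0 255;-0.0014 0.03 -0.003 0 0 0 255;-0.0014 0.03 -0.003 0 0 0 255;-0.0014 0.03 -0.003 0 0 0 255;-0.0014 0.03 -0.003 0 0 0 255"
}}

```text
clock: 10.12
tool_pos: [530.0, -201.5, 183.8]
tcp_rot: [-0.007, 0.93, 0.018, 0.366]
contact_force: [0.5, 0.8, -0.0]
opening: 0.005
```

>>> {"method": "apply_moves", "body": {
  "plan": "-0.0069 0.0046 0.0092 -0.0028 -0.1081 0.0083 255;-0.0059 0.0046 0.0099 -0.0028 -0.1081 0.0083 255;-0.0047 0.0046 0.0105 -0.0028 -0.1081 0.0083 255;-0.0036 0.0046 0.0109 -0.0028 -0.1081 0.0083 255;-0.0023 0.0046 0.0113 -0.0028 -0.1081 0.0083 255"
}}

```text
clock: 10.53
tool_pos: [537.7, -223.6, 126.1]
tcp_rot: [-0.002, 0.995, -0.003, 0.102]
contact_force: [-0.1, 0.2, 0.1]
opening: 0.008
```

>>> {"method": "apply_moves", "body": {
  "plan": "-0.001 0.0046 0.0114 -0.0028 -0.1081 0.0083 255;0.0002 0.0047 0.0115 -0.0028 -0.1081 0.0083 255;0 0 0 0 0 0 255;0 0 0 0 0 0 255"
}}

```text
clock: 10.87
tool_pos: [539.2, -230.1, 99.1]
tcp_rot: [-0.003, 1.0, -0.009, -0.007]
contact_force: [-0.5, 0.6, -1.2]
opening: 0.002
```

```bash
python3 -c "
from h import *
s,M=st();R=Rn.from_matrix(M)
plan([([540,-232,74],wR(-1.2,0),5)],255)
cv2.imwrite(f'pics/s7.png',optics.read_camera('scene')[130:330,120:440,::-1].repeat(2,0).repeat(2,1))"
```

```text
t 10.8667 q [-0.491  0.195  1.639 -0.     1.322  1.098] 
pos [ 539.228 -230.137   99.076] unit [ -44.35  -362.349   99.076] 
R [[0.9997483872669344, -0.01789068898299288, -0.013530905545373303], [-0.017797071783757928, -0.9998170605590841, 0.00700782783154541], [-0.013653805077258286, -0.006765254075541604, -0.9998838957320024]] F [-0.496  0.621 -1.222] op 0.0021141598624564847
-- step mm 5.031386863292486 deg 0.17819300242913758
0.0002 0.0004 0.005 -0.0013 0.0027 0.0006 255;0.0002 0.0004 0.005 -0.0013 0.0027 0.0006 255;0.0002 0.0004 0.005 -0.0013 0.0027 0.0006 255;0.0002 0.0004 0.005 -0.0013 0.0027 0.0006 255;0.0002 0.0004 0.0051 -0.0013 0.0027 0.0006 255;
```

View pics/s7.png

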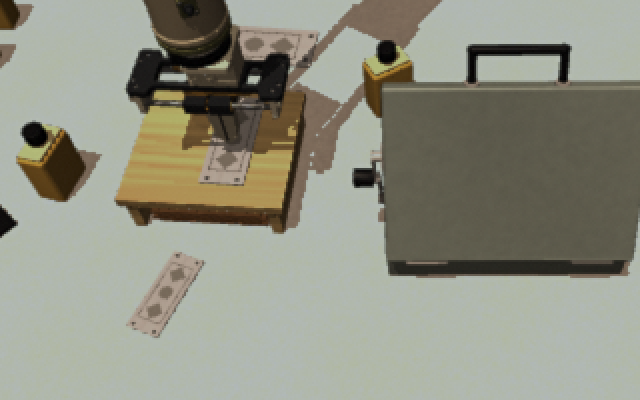

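The gripper is above the plate's middle, at (230,145), the lid is up, and the bottles are untouched. Descending.

>>> {"method": "apply_moves", "body": {
  "plan": "0 0.0005 0.006 -0.001 0.003 0 255;0 0.0005 0.006 -0.001 0.003 0 255;0 0.0005 0.006 -0.001 0.003 0 255;0 0.0005 0.004 -0.001 0.003 0 255;0 0 0 0 0 0 255"
}}

```text
clock: 11.33
tool_pos: [538.5, -233.5, 82.3]
tcp_rot: [0.001, 1.0, -0.01, 0.003]
contact_force: [-0.3, -0.4, 0.2]
opening: 0.005
```

>>> {"method": "apply_moves", "body": {
  "plan": "0 0 0.001 0 0 0 255;0 0 0 0 0 0 255"
}}

```text
clock: 11.5
tool_pos: [539.5, -233.6, 82.0]
tcp_rot: [0.001, 1.0, -0.01, 0.003]
contact_force: [0.0, 0.0, 0.1]
opening: 0.011
```

>>> {"method": "apply_moves", "body": {
  "plan": "0 0 0.004 0 0 0 255;0 0 0.003 0 0 0 255;0 0 0 0 0 0 255;0 0 0 0 0 0 255"
}}

```text
clock: 11.83
tool_pos: [539.2, -233.3, 74.1]
tcp_rot: [0.0, 1.0, -0.01, 0.002]
contact_force: [-1.2, 0.0, -0.3]
opening: 0.005
```

>>> {"method": "apply_moves", "body": {
  "plan": "0 0 0.002 0 0 0 255;0 0 0 0 0 0 255"
}}

```text
clock: 12.0
tool_pos: [540.1, -233.8, 73.4]
tcp_rot: [0.001, 1.0, -0.01, 0.003]
contact_force: [-1.5, -0.0, 4.6]
opening: 0.002
```

Contact at z = 73.4 mm. Pressing harder.

>>> {"method": "apply_moves", "body": {
  "plan": "0 0 0.001 0 0 0 255;0 0 0 0 0 0 255;0 0 0 0 0 0 255"
}}

```text
clock: 12.25
tool_pos: [540.5, -234.0, 73.3]
tcp_rot: [0.001, 1.0, -0.01, 0.003]
contact_force: [-2.4, 0.9, 9.8]
opening: -0.0
```

>>> {"method": "apply_moves", "body": {
  "plan": "0 0 0.001 0 0 0 255;-0.004 0 0 0 0 0 255;-0.008 0 0 0 0 0 255;-0.008 0 0 0 0 0 255;0 0 0 0 0 0 255"
}}

```text
clock: 12.67
tool_pos: [521.0, -234.2, 73.3]
tcp_rot: [0.002, 1.0, -0.01, 0.005]
contact_force: [-1.9, 0.1, 13.4]
opening: 0.003
```

```bash
python3 -c "
from h import *
s,M=st()
cv2.imwrite(f'pics/s8.png',optics.read_camera('scene')[130:250,150:290,::-1].repeat(5,0).repeat(5,1))"
```

```text
t 12.6667 q [-0.513  0.16   1.729  0.001  1.243  1.077] 
pos [ 520.974 -234.23    73.255] unit [ -62.753 -365.706   73.255] 
R [[0.9997623147016498, -0.019850811418995667, 0.009014398948754184], [-0.019816965026030267, -0.9997962939686563, -0.0038286373160421935], [0.009088564218671867, 0.0036490892765413084, -0.9999520399238632]] F [-1.929  0.068 13.391] op 0.002960868124432422
```

View pics/s8.png

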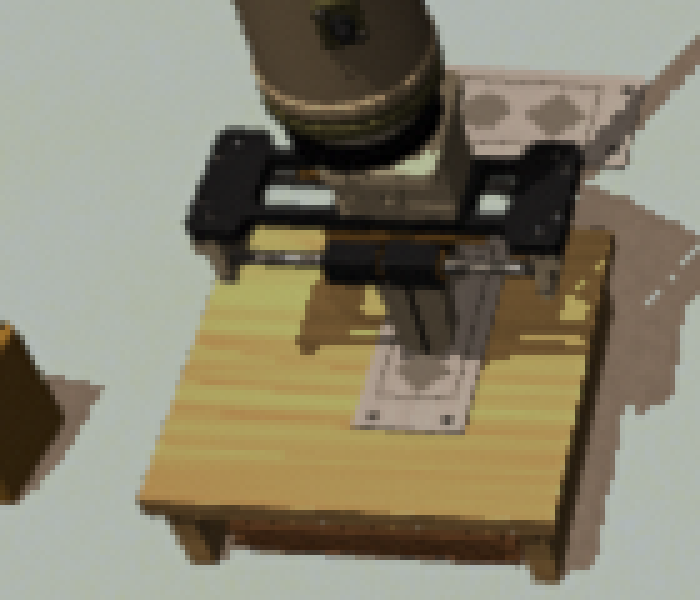

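```bash
python3 -c "
from h import *
print([onz('scene',p,73) for p in full([(352,428),(466,432)],150,130,5)],[onz('scene',p,73) for p in full([(470,430),(573,434)],120,130,4.7)])"
```

```text
[array([ 580.21363944, -266.45305592,   73.        ]), array([ 580.6835369 , -205.22772402,   73.        ])] [array([ 599.12274368, -263.51216819,   73.        ]), array([ 599.78228187, -205.2697324 ,   73.        ])]
```

The plate moved 19 mm with the fingertip. About 50 mm more is needed.

>>> {"method": "apply_moves", "body": {
  "plan": "-0.008 0 0 0 0 0 255;-0.009 0 0 0 0 0 255;-0.009 0 0 0 0 0 255;-0.009 0 0 0 0 0 255;-0.009 0 0 0 0 0 255"
}}

```text
clock: 13.13
tool_pos: [478.0, -233.6, 73.3]
tcp_rot: [0.002, 1.0, -0.01, 0.005]
contact_force: [2.4, 0.0, 11.7]
opening: 0.001
```

>>> {"method": "apply_moves", "body": {
  "plan": "-0.006 0 0 0 0 0 255;0 0 0 0 0 0 255;0 0 0 0 0 0 255"
}}

```text
clock: 13.38
tool_pos: [471.2, -233.6, 73.2]
tcp_rot: [0.002, 1.0, -0.01, 0.004]
contact_force: [-2.5, 0.7, 15.6]
opening: 0.003
```

```bash
python3 -c "
from h import *
s,M=st()
cv2.imwrite(f'pics/s9.png',optics.read_camera('scene')[130:250,150:290,::-1].repeat(5,0).repeat(5,1))"
```

```text
t 13.3833 q [-0.558  0.042  1.856  0.001  1.234  1.032] 
pos [ 471.19  -233.563   73.246] unit [-112.47  -363.042   73.246] 
R [[0.9997626273135232, -0.019988000774247672, 0.008669997243960899], [-0.019950863096004343, -0.999791502790575, -0.004349023969622024], [0.008755117868201837, 0.004175017702061802, -0.9999529574626507]] F [-2.543  0.72  15.629] op 0.0033818883504059777
```

View pics/s9.png

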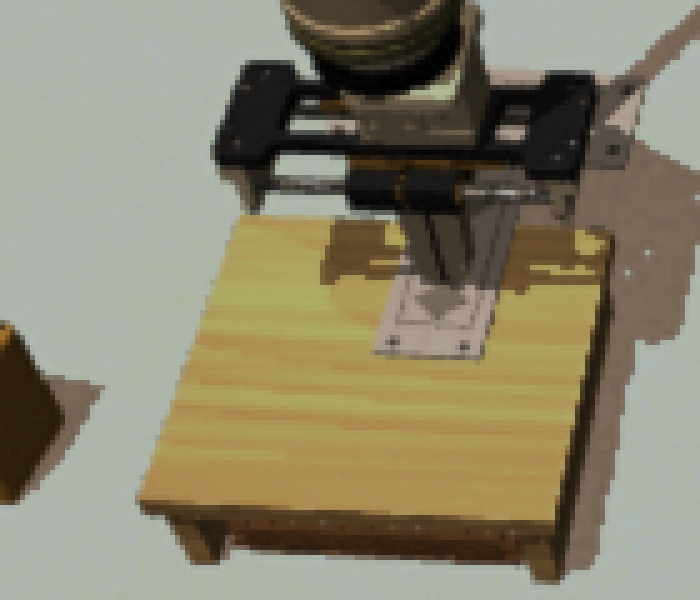

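>>> {"method": "apply_moves", "body": {
  "plan": "0 0 -0.005 0 0 0 255;0 0 -0.02 0 0 0 255;0 0 -0.04 0 0 0 128;0.03 0 -0.025 0 0 0 0;0.035 0 0 0 0 0 0"
}}

```text
clock: 13.85
tool_pos: [537.0, -235.3, 168.2]
tcp_rot: [0.003, 1.0, -0.011, 0.007]
contact_force: [0.6, -0.1, 2.0]
opening: 0.174
```

>>> {"method": "apply_moves", "body": {
  "plan": "0.04 0 0 0 0 0 0;0.04 0 0 0 0 0 0;0 0 0 0 0 0 0"
}}

```text
clock: 14.1
tool_pos: [618.4, -233.8, 156.9]
tcp_rot: [-0.001, 1.0, -0.009, 0.001]
contact_force: [-0.4, -0.6, -1.2]
opening: 0.384
```

```bash
python3 -c "
from h import *
print([onz('scene',p,73) for p in full([(375,353),(482,358)],150,130,5)])
s,M=st()
for n,(x,y,w,h) in dict(scene=(150,120,140,120),top=(340,160,110,110)).items():
    k=6 if n=='top' else 5
    cv2.imwrite(f'pics/{n}10.png',cv2.resize(optics.read_camera(n)[y:y+h,x:x+w,::-1],None,fx=k,fy=k,interpolation=cv2.INTER_CUBIC))"
```

```text
[array([ 529.80262789, -264.35764616,   73.        ]), array([ 531.23394559, -205.07081694,   73.        ])]
t 14.1 q [-0.44   0.325  1.377  0.002  1.438  1.149] 
pos [ 618.394 -233.809  156.897] unit [  34.605 -369.196  156.897] 
R [[0.9998327825063572, -0.018114165076957806, 0.0025068005824805547], [-0.018116678851404968, -0.9998353955617364, 0.0009837323322967372], [0.002488568462120072, -0.0010289827361390303, -0.9999963741041956]] F [-0.439 -0.588 -1.17 ] op 0.3835625104145622
```

View pics/scene10.png

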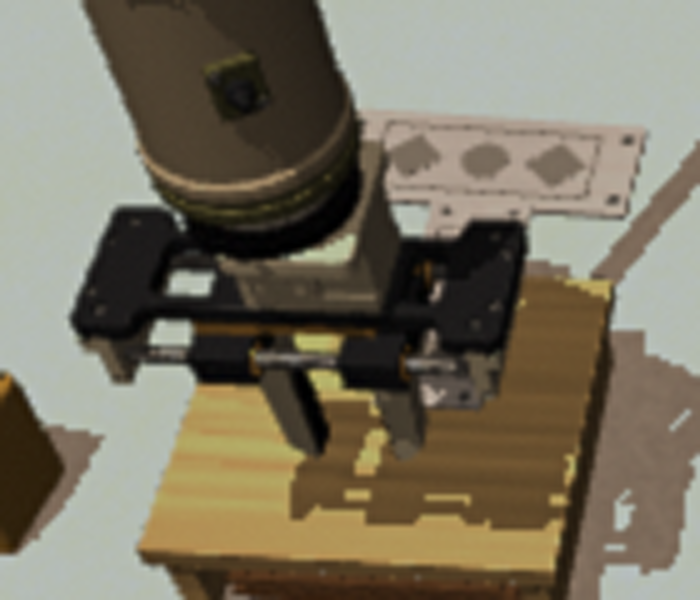

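View pics/top10.png

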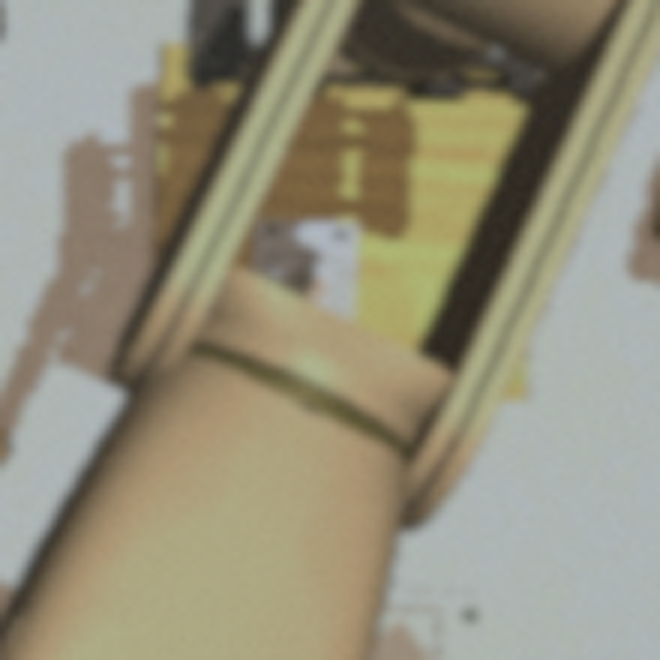

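The plate's far end is at x ≈ 530.5, so it overhangs about 50 mm, and in the scene crop its front end shows past the edge at (445-530, 210). Next I pre-grasp with a pitch of 0.35 rad and the jaws across the 60 mm width.

```bash
python3 -c "
from h import *
plan([([398,-231.5,140],wR(-1.4,0.35),8)],0)"
```

```text
-- step mm 27.140705538847314 deg 2.498438965061602
-0.027 0.0002 0.0023 -0.0002 0.0436 0.0007 0;-0.0271 0.0002 0.0011 -0.0002 0.0436 0.0007 0;-0.0271 0.0002 -0.0001 -0.0002 0.0436 0.0007 0;-0.0271 0.0002 -0.0013 -0.0002 0.0436 0.0007 0;-0.0271 0.0002 -0.0025 -0.0002 0.0436 0.0007 0;
-0.0269 0.0003 -0.0036 -0.0002 0.0436 0.0007 0;-0.0267 0.0003 -0.0048 -0.0002 0.0436 0.0007 0;-0.0265 0.0002 -0.0059 -0.0002 0.0436 0.0007 0;
```

>>> {"method": "apply_moves", "body": {
  "plan": "-0.027 0.0002 0.0023 0 0.0436 0.0007 0;-0.0271 0.0002 0.0011 0 0.0436 0.0007 0;-0.0271 0.0002 -0.0001 0 0.0436 0.0007 0;-0.0271 0.0002 -0.0013 0 0.0436 0.0007 0;-0.0271 0.0002 -0.0025 0 0.0436 0.0007 0"
}}

```text
clock: 14.62
tool_pos: [476.9, -232.8, 149.0]
tcp_rot: [0.002, 0.994, -0.012, 0.112]
contact_force: [-0.4, -0.5, 1.5]
opening: 0.833
```

>>> {"method": "apply_moves", "body": {
  "plan": "-0.0269 0.0003 -0.0036 0 0.0436 0.0007 0;-0.0267 0.0003 -0.0048 0 0.0436 0.0007 0;-0.0265 0.0002 -0.0059 0 0.0436 0.0007 0;0 0 0 0 0 0 0;0 0 0 0 0 0 0"
}}

```text
clock: 15.03
tool_pos: [395.6, -232.1, 141.3]
tcp_rot: [0.004, 0.984, -0.014, 0.176]
contact_force: [-0.5, 0.2, 0.4]
opening: 1.001
```

```bash
python3 -c "
from h import *
s,M=st()
plan([([398,-231.5,90],wR(-1.4,0.35),4)],0)
for n,(x,y,w,h) in dict(scene=(150,110,140,120),top=(340,160,110,110)).items():
    k=6 if n=='top' else 5
    cv2.imwrite(f'pics/{n}11.png',cv2.resize(optics.read_camera(n)[y:y+h,x:x+w,::-1],None,fx=k,fy=k,interpolation=cv2.INTER_CUBIC))"
```

```text
t 15.0333 q [-0.858 -0.555  2.263  0.277  1.201  0.672] 
pos [ 395.624 -232.15   141.338] unit [-187.919 -358.597  141.338] 
R [[0.9373944353364826, -0.02937115411487231, 0.34702882863842555], [-0.02685713952087554, -0.9995666173266186, -0.012052866172727859], [0.3472324389468149, 0.0019780880116622183, -0.9377770100140358]] F [-0.514  0.186  0.385] op 1.0012119686738514
-- step mm 12.849346138902337 deg 0.10089465545516033
-0.0039 -0.0002 0.0122 0.0009 -0.0012 -0.001 0;-0.0039 -0.0002 0.0123 0.0009 -0.0012 -0.001 0;-0.0039 -0.0002 0.0122 0.0009 -0.0012 -0.001 0;-0.0038 -0.0002 0.0123 0.0009 -0.0012 -0.001 0;
```

View pics/scene11.png

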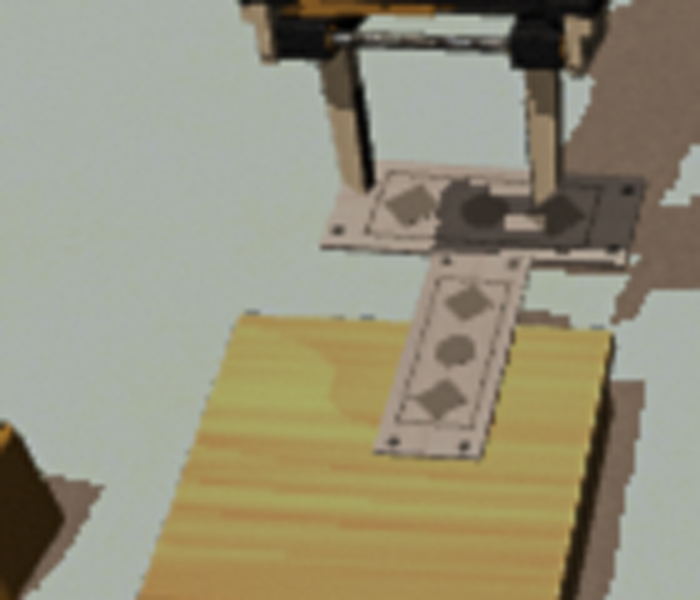

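View pics/top11.png

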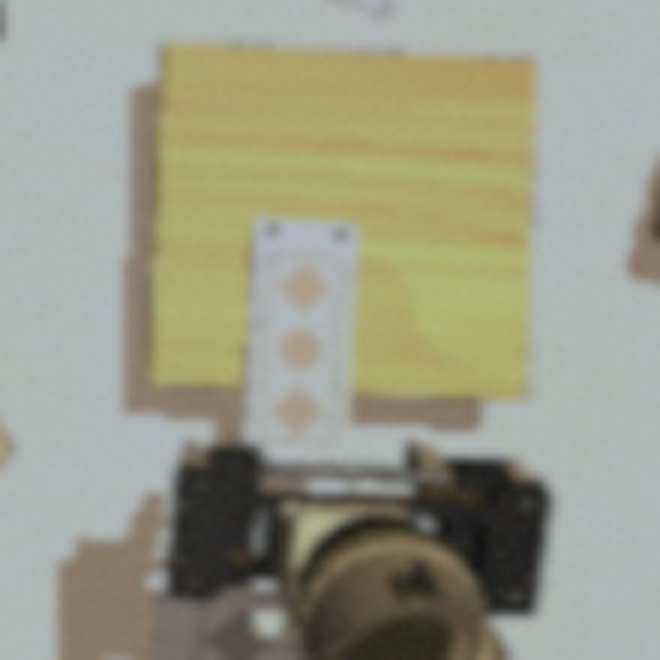

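The plate now overhangs the riser, with scene crop corners at (437,252), (528,256), (480,459) and (373,453). The open fingers straddle its width.

```bash
python3 -c "
from h import *
Q=[onz('scene',p,73)[:2] for p in full([(437,252),(528,256),(480,459),(373,453)],150,110,5)]
print(Q,np.mean(Q,0))
P=[onz('top',p,73)[:2] for p in full([(254,217),(360,220)],340,160,6)];print(P,np.mean(P,0))
E=[onz('top',p,70)[:2] for p in full([(152,382),(527,396)],340,160,6)];print('edge',E)"
```

```text
[array([ 378.96171348, -257.87353581]), array([ 380.49383272, -203.21294807]), array([ 531.95431108, -206.04837833]), array([ 529.8399107 , -265.45608907])] [ 455.312442   -233.14773782]
[array([ 530.41883794, -202.99126126]), array([ 529.99696405, -264.73643399])] [ 530.207901   -233.86384763]
edge [array([ 433.36552024, -145.46246559]), array([ 429.80614567, -363.64074451])]
```

>>> {"method": "apply_moves", "body": {
  "plan": "-0.0035 -0.0002 0.0122 0 0 0 0;-0.0035 -0.0002 0.0122 0 0 0 0;-0.0035 -0.0002 0.0122 0 0 0 0;-0.0035 -0.0002 0.0122 0 0 0 0;0 0 0 0 0 0 0"
}}

```text
clock: 15.55
tool_pos: [401.8, -229.9, 89.0]
tcp_rot: [0.001, 0.985, -0.012, 0.174]
contact_force: [-0.7, 2.0, -1.8]
opening: 1.0
```

```bash
python3 -c "
from h import *
s,M=st()
plan([([398,-231.5,65],Rn.from_matrix(M),3)],0)"
```

```text
t 15.55 q [-0.841 -0.47   2.304  0.29   1.082  0.645] 
pos [ 401.79  -229.852   88.972] unit [-181.665 -356.549   88.972] 
R [[0.9389597943588335, -0.02316724058428373, 0.34324595196641045], [-0.02255273060954168, -0.9997289312117694, -0.005782598051675514], [0.34328687554241116, -0.0023115064100531066, -0.9392277562010429]] F [-0.706  2.022 -1.758] op 0.9999377398203615
-- step mm 8.108508024043294 deg 1.0623186343325682e-15
-0.0039 0.0006 0.0071 0 0 0 0;-0.0039 0.0006 0.0071 0 0 0 0;-0.004 0.0006 0.007 0 0 0 0;
```

>>> {"method": "apply_moves", "body": {
  "plan": "-0.0018 0.0004 0.0078 0 0 0 0;-0.0018 0.0004 0.0078 0 0 0 0;-0.0018 0.0004 0.0078 0 0 0 0;0 0 0 0 0 0 0"
}}

```text
clock: 15.88
tool_pos: [404.3, -231.8, 65.6]
tcp_rot: [0.002, 0.984, -0.012, 0.175]
contact_force: [-0.1, -0.1, -0.2]
opening: 1.0
```

```bash
python3 -c "
from h import *
s,M=st()
plan([([403,-232,65],Rn.from_matrix(M),1)],0)"
```

```text
t 15.8833 q [-0.84  -0.422  2.318  0.299  1.021  0.628] 
pos [ 404.293 -231.815   65.61 ] unit [-179.243 -358.611   65.61 ] 
R [[0.9384633762508028, -0.024828789265710527, 0.34448515593497353], [-0.02373498889158826, -0.9996909509010921, -0.007392765976733374], [0.3445622465364716, -0.0012385112310763793, -0.9387626560274276]] F [-0.058 -0.099 -0.194] op 1.0002906613479672
-- step mm 1.4421476874704753 deg 2.5615760643653926e-17
-0.0014 0.0002 0.0001 0 0 0 0;
```

>>> {"method": "apply_moves", "body": {
  "plan": "0 0 0 0 0 0 120;0 0 0 0 0 0 180;0 0 0 0 0 0 255;0 0 0 0 0 0 255;0 0 0 0 0 0 255",
  "grip_force": 40
}}

```text
clock: 16.3
tool_pos: [404.8, -232.8, 67.7]
tcp_rot: [0.003, 0.984, -0.012, 0.176]
contact_force: [1.1, -1.3, 0.0]
opening: 0.692
```

>>> {"method": "apply_moves", "body": {
  "plan": "0 0 0 0 0 0 255;0 0 0 0 0 0 255;0 0 0 0 0 0 255"
}}

```text
clock: 16.55
tool_pos: [404.8, -232.7, 67.5]
tcp_rot: [0.003, 0.984, -0.012, 0.176]
contact_force: [-0.4, 0.4, 1.0]
opening: 0.631
```

```bash
python3 -c "
from h import *
s,M=st()
for n,(x,y,w,h) in dict(scene=(150,110,140,120)).items():
    k=6 if n=='top' else 5
    cv2.imwrite(f'pics/{n}12.png',cv2.resize(optics.read_camera(n)[y:y+h,x:x+w,::-1],None,fx=k,fy=k,interpolation=cv2.INTER_CUBIC))"
```

```text
t 16.55 q [-0.84  -0.426  2.317  0.299  1.022  0.628] 
pos [ 404.76  -232.681   67.536] unit [-178.812 -359.495   67.536] 
R [[0.9377797468793498, -0.02535233229473552, 0.3463039208413908], [-0.02354191423584743, -0.9996783367944813, -0.009434045682116825], [0.3464317026731459, 0.0006943997678380207, -0.9380749400724593]] F [-0.379  0.437  0.966] op 0.6307989491211372
```

View pics/scene12.png

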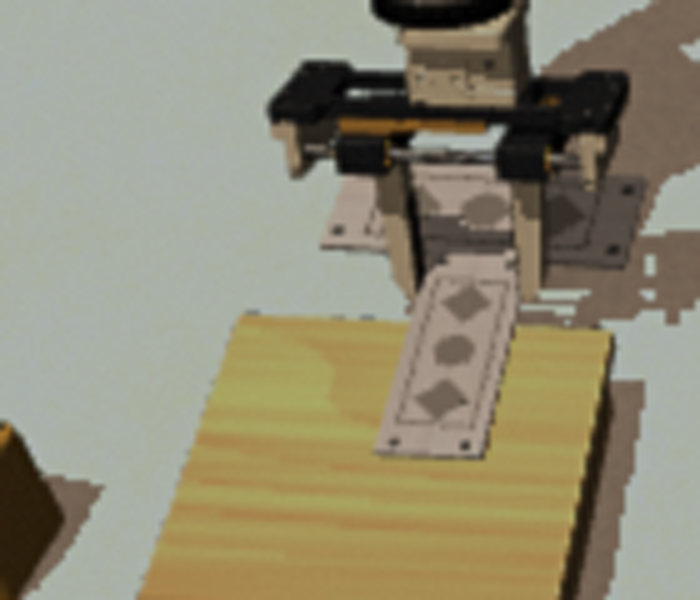

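Opening 0.631 (59 mm), so the jaws are closed on the plate's sides. A small test lift comes next.

>>> {"method": "apply_moves", "body": {
  "plan": "0.0007 0 -0.0019 0 0 0 255;0.0014 0 -0.0038 0 0 0 255;0.0014 0 -0.0038 0 0 0 255;0 0 0 0 0 0 255",
  "grip_force": 50
}}

```text
clock: 16.93
tool_pos: [405.0, -232.9, 78.5]
tcp_rot: [0.003, 0.984, -0.012, 0.176]
contact_force: [0.2, 0.3, -1.0]
opening: 0.627
```

```bash
python3 -c "
from h import *
s,M=st()
for n,(x,y,w,h) in dict(scene=(150,110,140,120)).items():
    k=6 if n=='top' else 5
    cv2.imwrite(f'pics/{n}13.png',cv2.resize(optics.read_camera(n)[y:y+h,x:x+w,::-1],None,fx=k,fy=k,interpolation=cv2.INTER_CUBIC))"
```

```text
t 16.9333 q [-0.84  -0.443  2.308  0.295  1.047  0.637] 
pos [ 405.04  -232.886   78.492] unit [-178.54  -359.711   78.492] 
R [[0.937595652758378, -0.02528598157845357, 0.34680687862873355], [-0.023313018562314713, -0.9996795853635856, -0.00986051584870369], [0.3469450894509161, 0.0011600615946895758, -0.9378847259461005]] F [ 0.209  0.328 -1.034] op 0.626553142376056
```

View pics/scene13.png

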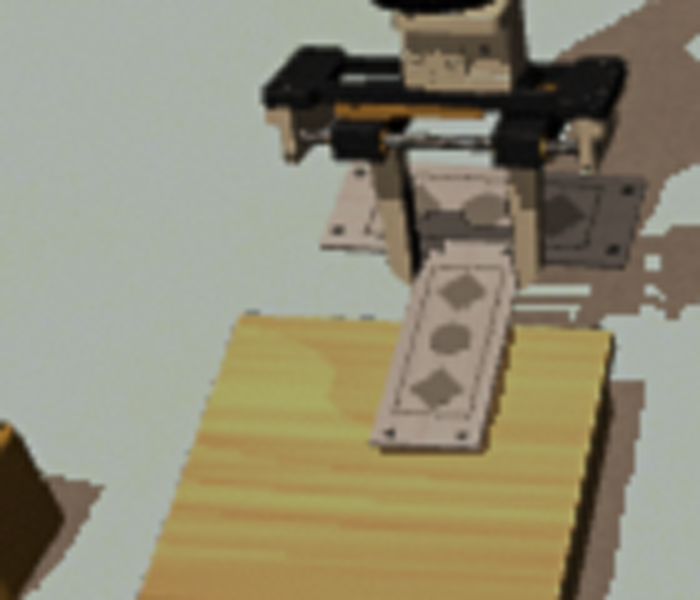

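The plate came up level with its shadow below it, so the grip holds. Now I lift and carry it to the front of the unit.

```bash
python3 -c "
from h import *
s=monitor.state();q=s['tcp_rot'];R=Rn.from_quat([q[1],q[2],q[3],q[0]])
plan([([405,-233,195],R,5),(fromU([-120,0,190]),wR(2.3,0.354),15),(fromU([-110,0,97]),wR(2.3,.354),5)],255)"
```

```text
-- step mm 23.36985557931828 deg 0.0
0.0081 0.0001 -0.0219 0 0 0 255;0.0081 0.0001 -0.0219 0 0 0 255;0.0081 0 -0.0219 0 0 0 255;0.0081 0.0001 -0.0219 0 0 0 255;0.0082 0 -0.022 0 0 0 255;
-- step mm 24.3058969472889 deg 0.24962502613499035
0.0021 -0.0242 0.0011 0.0016 0 -0.0041 255;0.0022 -0.0242 0.0011 0.0016 0 -0.0041 255;0.0023 -0.0242 0.0012 0.0016 0 -0.0041 255;0.0024 -0.0242 0.0012 0.0016 0 -0.0041 255;0.0025 -0.0241 0.0013 0.0016 0 -0.0041 255;
0.0026 -0.0241 0.0013 0.0016 0 -0.0041 255;0.0027 -0.0241 0.0013 0.0016 0 -0.0041 255;0.0027 -0.0241 0.0014 0.0016 0 -0.0041 255;0.0029 -0.0241 0.0014 0.0016 0 -0.0041 255;0.0029 -0.0241 0.0014 0.0016 0 -0.0041 255;
0.0031 -0.0241 0.0015 0.0016 0 -0.0041 255;0.0031 -0.024 0.0015 0.0016 0 -0.0041 255;0.0033 -0.024 0.0016 0.0016 0 -0.0041 255;0.0033 -0.024 0.0016 0.0016 0 -0.0041 255;0.0035 -0.0241 0.0016 0.0016 0 -0.0041 255;
-- step mm 18.70946417192245 deg 0.007858374826141643
-0.0046 0 0.0181 -0.0001 0 0.0001 255;-0.0046 0 0.0181 -0.0001 0 0.0001 255;-0.0046 0 0.0182 -0.0001 0 0.0001 255;-0.0046 0 0.0181 -0.0001 0 0.0001 255;-0.0045 0 0.0182 -0.0001 0 0.0001 255;
```

>>> {"method": "apply_moves", "body": {
  "plan": "0.004 0 -0.012 0 0 0 255;0.008 0 -0.022 0 0 0 255;0.0081 0 -0.022 0 0 0 255;0.0081 0 -0.022 0 0 0 255;0.0081 0 -0.022 0 0 0 255"
}}

```text
clock: 17.4
tool_pos: [403.8, -232.2, 184.7]
tcp_rot: [0.002, 0.984, -0.012, 0.176]
contact_force: [0.2, -0.0, -0.7]
opening: 0.628
```

>>> {"method": "apply_moves", "body": {
  "plan": "0.0056 -0.015 -0.008 0.0016 0 -0.0041 255;0.0022 -0.0242 0.0011 0.0016 0 -0.0041 255;0.0023 -0.0242 0.0012 0.0016 0 -0.0041 255;0.0024 -0.0242 0.0012 0.0016 0 -0.0041 255;0.0025 -0.0241 0.0013 0.0016 0 -0.0041 255"
}}

```text
clock: 17.82
tool_pos: [418.7, -120.1, 192.0]
tcp_rot: [0.0, 0.984, -0.002, 0.176]
contact_force: [0.8, 1.2, -1.2]
opening: 0.628
```

>>> {"method": "apply_moves", "body": {
  "plan": "0.0026 -0.0241 0.0013 0.0016 0 -0.0041 255;0.0027 -0.0241 0.0013 0.0016 0 -0.0041 255;0.0027 -0.0241 0.0014 0.0016 0 -0.0041 255;0.0029 -0.0241 0.0014 0.0016 0 -0.0041 255;0.0029 -0.0241 0.0014 0.0016 0 -0.0041 255"
}}

```text
clock: 18.23
tool_pos: [433.4, 0.8, 190.4]
tcp_rot: [-0.002, 0.984, 0.009, 0.176]
contact_force: [0.6, -0.6, -0.6]
opening: 0.633
```

>>> {"method": "apply_moves", "body": {
  "plan": "0.0031 -0.0241 0.0015 0.0016 0 -0.0041 255;0.0031 -0.024 0.0015 0.0016 0 -0.0041 255;0.0033 -0.024 0.0016 0.0016 0 -0.0041 255;0.0033 -0.024 0.0016 0.0016 0 -0.0041 255;0.0035 -0.024 0.0016 0.0016 0 -0.0041 255"
}}

```text
clock: 18.65
tool_pos: [448.0, 121.6, 188.8]
tcp_rot: [-0.004, 0.984, 0.02, 0.176]
contact_force: [0.9, -1.1, -1.1]
opening: 0.634
```

```bash
python3 -c "
from h import *
s,M=st()
plan([(fromU([-110,0,97]),wR(2.3,.354),5)],255)
for n,(x,y,w,h) in dict(scene=(240,100,200,150),top=(220,130,150,120)).items():
    k=4
    cv2.imwrite(f'pics/{n}14.png',cv2.resize(optics.read_camera(n)[y:y+h,x:x+w,::-1],None,fx=k,fy=k,interpolation=cv2.INTER_CUBIC))"
```

```text
t 18.65 q [ 0.198 -0.632  2.224 -0.057  1.201  1.739] 
pos [447.983 121.601 188.774] unit [-121.405   -7.232  188.774] 
R [[0.9372989091177564, 0.04128687263028439, 0.3460724622316471], [0.0383431888238373, -0.9991467068228908, 0.015351160079676874], [0.34641096235177615, -0.0011191038302948344, -0.9380821887069029]] F [ 0.898 -1.107 -1.062] op 0.6336047208578378
-- step mm 18.552499691268665 deg 0.018673219173844416
-0.0042 -0.0014 0.018 -0.0003 0.0001 0.0001 255;-0.0042 -0.0014 0.018 -0.0003 0.0001 0.0001 255;-0.0042 -0.0015 0.018 -0.0003 0.0001 0.0001 255;-0.0043 -0.0014 0.018 -0.0003 0.0001 0.0001 255;-0.0042 -0.0015 0.018 -0.0003 0.0001 0.0001 255;
```

View pics/scene14.png

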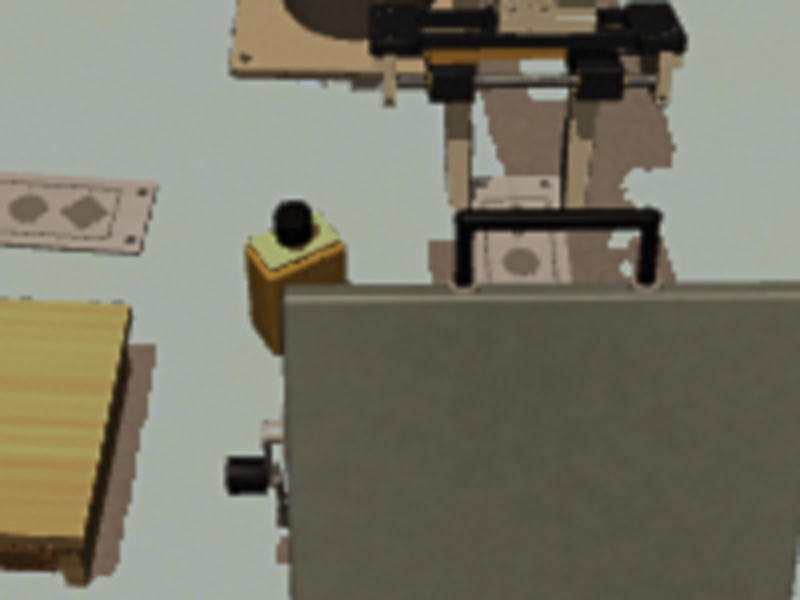

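View pics/top14.png

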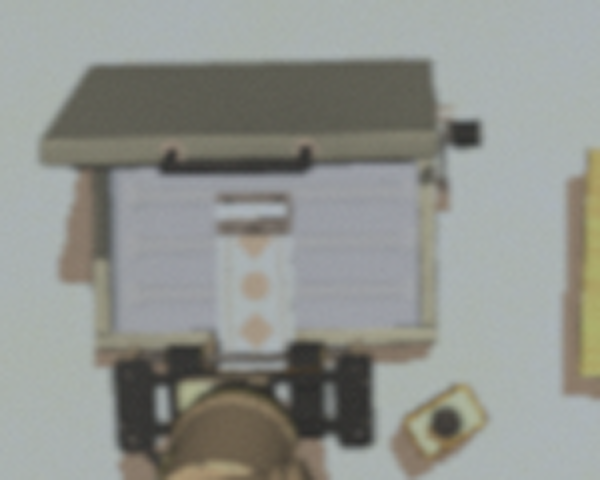

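The plate is held level in front of the lid, in the top crop at (255,270) and aligned with the unit. Lowering it in front of the lid and then sliding in.

>>> {"method": "apply_moves", "body": {
  "plan": "-0.0042 -0.0014 0.018 0 0 0 255;-0.0042 -0.0014 0.018 0 0 0 255;-0.0042 -0.0014 0.018 0 0 0 255;-0.0042 -0.0014 0.018 0 0 0 255;-0.0042 -0.0014 0.018 0 0 0 255"
}}

```text
clock: 19.17
tool_pos: [459.2, 127.1, 96.2]
tcp_rot: [-0.004, 0.984, 0.02, 0.176]
contact_force: [0.5, -0.3, -1.1]
opening: 0.628
```

```bash
python3 -c "
from h import *
s,M=st()
plan([(fromU([-51,0,88]),wR(2.3,.354),5)],255)"
```

```text
t 19.1667 q [ 0.208 -0.497  2.309 -0.068  0.981  1.766] 
pos [459.205 127.104  96.212] unit [-109.972   -2.185   96.212] 
R [[0.9374787071682561, 0.04025558266113658, 0.3457067567617787], [0.03747649651906767, -0.9991890575701624, 0.014722073247572482], [0.34601905412100004, -0.0008457521285696471, -0.9382271041110172]] F [ 0.513 -0.254 -1.108] op 0.6281580123917226
-- step mm 11.916160452430734 deg 0.01248233055156575
0.0105 -0.0004 0.0056 -0.0002 0.0001 0 255;0.0105 -0.0004 0.0056 -0.0002 0.0001 0 255;0.0105 -0.0005 0.0056 -0.0002 0.0001 0 255;0.0105 -0.0004 0.0057 -0.0002 0.0001 0 255;0.0105 -0.0005 0.0056 -0.0002 0.0001 0 255;
```

>>> {"method": "apply_moves", "body": {
  "plan": "0.0105 -0.0004 0.0056 0 0 0 255;0.0105 -0.0004 0.0056 0 0 0 255;0.0105 -0.0004 0.0056 0 0 0 255;0.0105 -0.0004 0.0056 0 0 0 255;0.0105 -0.0004 0.0056 0 0 0 255"
}}

```text
clock: 19.58
tool_pos: [518.5, 131.3, 88.7]
tcp_rot: [-0.004, 0.984, 0.02, 0.175]
contact_force: [0.3, -0.1, -0.5]
opening: 0.631
```

>>> {"method": "apply_moves", "body": {
  "plan": "0 0 0 0 0 0 255;0 0 0 0 0 0 255"
}}

```text
clock: 19.75
tool_pos: [517.8, 131.4, 88.6]
tcp_rot: [-0.004, 0.984, 0.02, 0.175]
contact_force: [0.5, 0.1, -2.0]
opening: 0.628
```

```bash
python3 -c "
from h import *
s,M=st()
plan([(fromU([-51,0,58]),wR(2.3,.354),5)],255)
for n,(x,y,w,h) in dict(top=(220,130,150,120)).items():
    k=4
    cv2.imwrite(f'pics/{n}15.png',cv2.resize(optics.read_camera(n)[y:y+h,x:x+w,::-1],None,fx=k,fy=k,interpolation=cv2.INTER_CUBIC))"
```

```text
t 19.75 q [ 0.188 -0.282  2.167 -0.064  0.909  1.75 ] 
pos [517.789 131.352  88.596] unit [-51.264  -0.291  88.596] 
R [[0.9379295948160946, 0.03982896348455359, 0.3445311725168892], [0.03715049801127185, -0.9992062781291333, 0.014375473725736155], [0.3448302708081627, -0.0006836776074592762, -0.9386648054120801]] F [ 0.498  0.07  -2.008] op 0.6284209115731231
-- step mm 6.119766522516772 deg 0.02384509016932101
-0.0021 -0.0001 0.0058 -0.0001 0.0004 -0.0001 255;-0.0021 0 0.0058 -0.0001 0.0004 -0.0001 255;-0.002 -0.0001 0.0057 -0.0001 0.0004 -0.0001 255;-0.0021 0 0.0058 -0.0001 0.0004 -0.0001 255;-0.002 -0.0001 0.0057 -0.0001 0.0004 -0.0001 255;
```

View pics/top15.png

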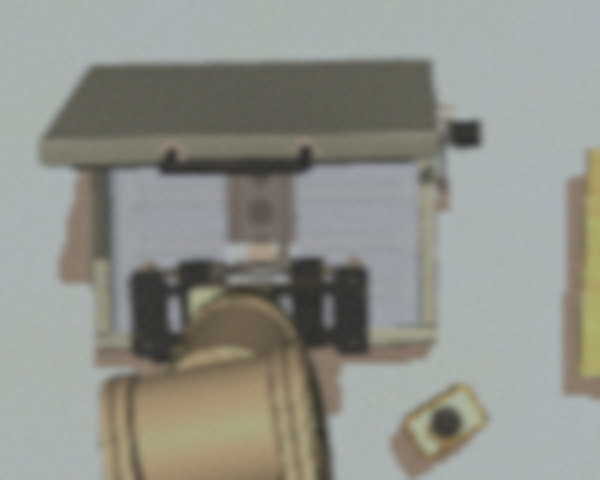

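>>> {"method": "apply_moves", "body": {
  "plan": "-0.0021 0 0.0058 0 0 0 255;-0.0021 0 0.0058 0 0 0 255;-0.0021 0 0.0058 0 0 0 255;-0.0021 0 0.0058 0 0 0 255;-0.0021 0 0.0058 0 0 0 255"
}}

```text
clock: 20.22
tool_pos: [517.7, 132.1, 57.1]
tcp_rot: [-0.004, 0.984, 0.02, 0.175]
contact_force: [0.1, 0.3, -0.3]
opening: 0.628
```

>>> {"method": "apply_moves", "body": {
  "plan": "-0.0003 0 0.001 0 0 0 255;0 0 0 0 0 0 255"
}}

```text
clock: 20.38
tool_pos: [517.9, 132.2, 56.5]
tcp_rot: [-0.004, 0.984, 0.02, 0.175]
contact_force: [-0.1, 0.9, -1.0]
opening: 0.63
```

>>> {"method": "apply_moves", "body": {
  "plan": "-0.0003 0 0.001 0 0 0 255;-0.0002 0 0.0005 0 0 0 255;0 0 0 0 0 0 255"
}}

```text
clock: 20.63
tool_pos: [518.5, 132.2, 55.9]
tcp_rot: [-0.004, 0.984, 0.02, 0.176]
contact_force: [-2.4, -0.4, 4.4]
opening: 0.63
```

>>> {"method": "apply_moves", "body": {
  "plan": "0 0 0 0 0 0 60;0 0 0 0 0 0 40;0 0 0 0 0 0 20;0 0 0 0 0 0 0;0 0 0 0 0 0 0"
}}

```text
clock: 21.05
tool_pos: [518.9, 132.3, 56.0]
tcp_rot: [-0.004, 0.984, 0.02, 0.176]
contact_force: [0.2, 0.3, 3.5]
opening: 0.937
```

```bash
python3 -c "
from h import *
s,M=st()
R=Rn.from_matrix(M)
plan([(fromU([-65,0,110]),R,4),(fromU([-170,0,200]),R,5)],0)"
```

```text
t 21.05 q [ 0.19  -0.228  2.189 -0.068  0.83   1.757] 
pos [518.874 132.314  56.044] unit [-50.141   0.627  56.044] 
R [[0.9370571210772245, 0.040774566304188055, 0.3467872353204039], [0.03783325443729108, -0.9991676858685374, 0.01525058604758727], [0.34712043543581095, -0.0011705805470110398, -0.937819829734921]] F [0.153 0.273 3.476] op 0.936866799045689
-- step mm 13.991942320906649 deg 0.0
0.0012 0.0001 -0.0139 0 0 0 0;0.0012 0.0002 -0.014 0 0 0 0;0.0012 0.0001 -0.0139 0 0 0 0;0.0012 0.0002 -0.014 0 0 0 0;-- step mm 27.652085199871074 deg 0.0
-0.0134 0 -0.0242 0 0 0 0;
-0.0135 -0.0001 -0.0242 0 0 0 0;-0.0134 0 -0.0241 0 0 0 0;-0.0135 -0.0001 -0.0242 0 0 0 0;-0.0134 0 -0.0241 0 0 0 0;
```

>>> {"method": "apply_moves", "body": {
  "plan": "0.0012 0 -0.007 0 0 0 0;0.0012 0 -0.014 0 0 0 0;0.0012 0 -0.014 0 0 0 0;0.0012 0 -0.014 0 0 0 0;-0.004 0 -0.02 0 0 0 0"
}}

```text
clock: 21.47
tool_pos: [494.7, 130.9, 120.6]
tcp_rot: [-0.004, 0.984, 0.02, 0.175]
contact_force: [0.6, -0.2, 1.1]
opening: 1.002
```

>>> {"method": "apply_moves", "body": {
  "plan": "-0.0134 0 -0.0242 0 0 0 0;-0.0134 0 -0.0242 0 0 0 0;-0.0134 0 -0.0242 0 0 0 0;-0.0134 0 -0.0242 0 0 0 0;-0.01 0 -0.01 0 0 0 0"
}}

```text
clock: 21.88
tool_pos: [398.0, 127.2, 201.8]
tcp_rot: [-0.004, 0.984, 0.02, 0.177]
contact_force: [0.3, 0.1, -0.2]
opening: 1.002
```

```bash
python3 -c "
from h import *
s,M=st()
for n,(x,y,w,h) in dict(scene=(240,100,200,150),top=(220,130,150,120)).items():
    k=5 if n=='top' else 4
    cv2.imwrite(f'pics/{n}16.png',cv2.resize(optics.read_camera(n)[y:y+h,x:x+w,::-1],None,fx=k,fy=k,interpolation=cv2.INTER_CUBIC))"
```

```text
t 21.8833 q [ 0.251 -0.814  2.303 -0.074  1.304  1.789] 
pos [397.954 127.238 201.78 ] unit [-171.167    0.407  201.78 ] 
R [[0.9364069337648674, 0.0407674136960414, 0.34853991504218784], [0.0376287023296818, -0.9991672922891429, 0.015773483463296597], [0.34889272729316656, -0.0016552945715213353, -0.9371612053653405]] F [ 0.3    0.097 -0.247] op 1.0021338130528086
```

View pics/top16.png

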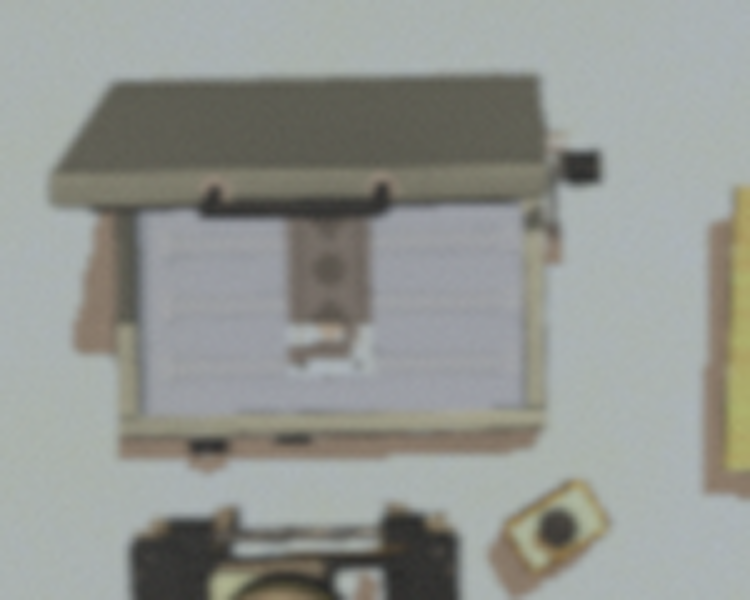

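View pics/scene16.png

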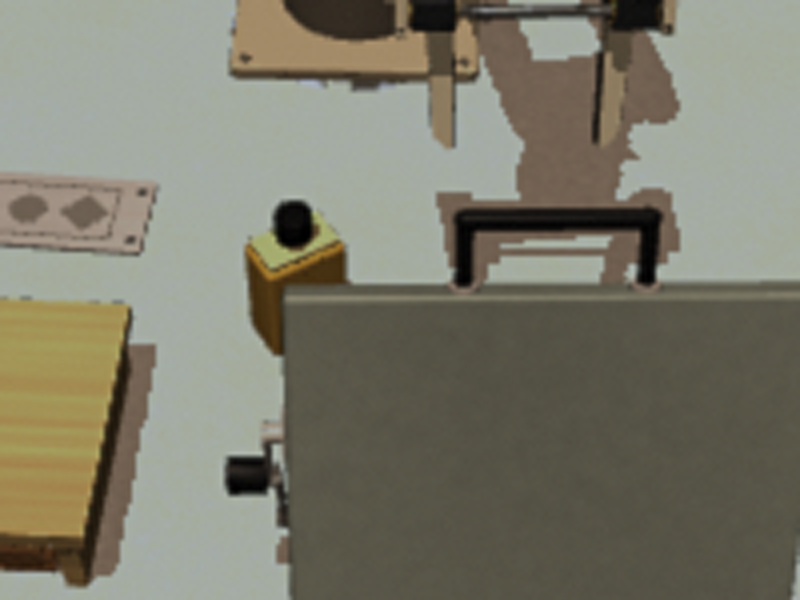

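```bash
python3 -c "
from h import *
for p in full([(288,372),(375,374),(289,225),(370,225),(329,268)],220,130,5): print(toU(onz('top',p,56)))"
```

```text
[-73.11990123  32.23458984  56.        ]
[-75.68125665 -28.93983257  56.        ]
[30.85648992 30.1325194  56.        ]
[ 29.81516982 -27.05667657  56.        ]
[-0.16143054  2.33700322 56.        ]
```

The plate lies centred on the glass. Its centre circle in the top crop at (329,268) is at unit (0, 2) mm and its sides are parallel to the unit. The knuckle is still at its stop, scene crop (247,475), which is pixel (301.6,218.6). The arm is clear, so I'm handing in.

>>> {"method": "apply_moves", "body": {
  "plan": "0 0 0 0 0 0 0;0 0 0 0 0 0 0;0 0 0 0 0 0 0"
}}

```text
clock: 22.23
tool_pos: [398.6, 127.0, 197.5]
tcp_rot: [-0.004, 0.984, 0.02, 0.175]
contact_force: [0.1, 0.2, -0.1]
opening: 1.0
```

```bash
python3 -c "
from rig import manip
print(manip.finish_job())"
```

```text
the job is handed in; nothing more can be done
None
```

The plate is on the glass, engraved face up, with the lid up and the stay locked. I handed the job in at about 22 s; no verdict comes back.

- **Lid and stay:** I raised the lid by its handle to about 1.12 rad and pressed the knuckle to its stop. After backing off, it measured unit x = 55.7, z = 142 mm (stop: 56, 143). In the last picture it was still there.
- **Slide:** I slid the plate under about 15 N until roughly 50 mm overhung the riser's front edge.
- **Placing:** I gripped it by its long sides, carried it in from the front and let it drop a few millimetres onto the glass. The last top view puts its centre within about 2 mm of the bed's centre, and its long sides within about 1° of front to back. I judged flatness only from the pictures.
- **Rest of the scene:** In the last pictures bottle_near stands where it was. bottle_right and the carton were outside those views, and no contact near them was felt. The arm was clear, with contact force near zero.
- **Press force:** The press on the knuckle peaked higher than needed, at about 54 N along x on the fingertips, against the 5 to 8 N required. Only the fingers appeared to touch, and the wrist limit is 120 N.

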